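# Roll the nylon edge strip onto the gauge rail

### The arm

A 6-joint arm with a two-finger parallel gripper is mounted at the origin on the work surface. World frame = base frame: x ahead of the robot, y to its left, z up, the work surface at z = 0. Lengths are in m, angles in rad, forces in N, time in s.
With the tool pointing down it reaches from about 0.3 to 0.875 m from the base axis. Payload 6.4 kg.
Tool frame: the origin (TCP) lies on the centre line of the jaws, within the pads' length; the fingertips stand 17 mm ahead of it and the grasp point (between the pads) lies 2 mm behind it; z points along the fingers, x is the direction in which the jaws open and shut, and the axes are right-handed (so a half turn about z gives the same grasp; the last joint's range is limited). The gripper opens to 88 mm and grips with 3 to 60 N. Pads are 18 mm wide; open, the fingers measure 123 mm over their backs; the gripper's body (75 mm by 187 mm) begins 45 mm behind the grasp point.
Start: joints at [-1.312, 0.181, 1.607, -0, 1.354, -0.206], TCP at [0.258, -0.514, 0.256] pointing down, gripper open.
Joint ranges: [-2.99, 2.99], [-0.89, 2.07], [0.3, 2.58], [-1.14, 4.28], [0, 2.63], [-3.12, 3.12]. Speed limits (rad/s): [2.57, 2.57, 3.01, 3.14, 3.14, 3.14].

### API

Orientations are given as a rotation vector (axis times angle).
In Python, from station import ctrl gives the robot as it stands.
- The arm moves only by the tool step_arm, never from a script. Its argument "moves" is one flat list of numbers, 4 for each row, row after row: the shift along the tool's x, y, z as a fraction of full scale, then the turn about the tool's z as a fraction of full scale. In form: [tx, ty, tz, twist, tx, ty, tz, twist, ...]. A call has 1 to 20 rows; each row is the pose to reach, as a shift and turn from the pose commanded when the call began, along the tool's axes at that moment; what a row does not reach only later rows make up. Full scale, the value 1, is 20 cm for a shift and 120 degrees for a turn. A row lasts 1/12 s, in which the tool goes at most 41.7 mm and 7.16 degrees, less where a joint would pass 70% of its speed; a pose out of reach is approached as far as the arm can. A call with a number of a shift or a turn outside -1 to 1 is refused whole. A call with a gripper value outside its range is refused whole. "jaw" is the gripper command: -1 is shut, 1 is fully open, values between are in proportion, set as the call begins (left out, the last holds). The fingers move at their own pace and stop on an object; "force" is the grip in N (left out, the last holds). Time passes only in rows, so rows that repeat a pose let the fingers close. It gives the time, the measured TCP pose, the force and the opening at its end, in the units of the state.
- ctrl.sense(): the state, without advancing time (a new reading comes with each control period).
- ctrl.capture(name): name is "side" or "top" or "wrist"; returns a dict with "image" (480x640x3 uint8, red, green, blue), "range_z" (480x640 float32, m along the optical axis (not along the pixel's ray), 0 where there is no reading), "fx", "fy", "cx", "cy" (pixels), "rvec" (rotation vector, rad) and "tvec" (3), from world to camera coordinates, as OpenCV has them; the wrist camera has in their place "tool_from_camera" (4x4, takes a point from camera to tool coordinates, whose origin is the TCP and whose axes are the tool frame's). Camera axes: x right, y down, z forward; pixel columns grow to the right and rows downward; lengths in m; the calibration is good to about 2 mm. A picture is of the moment at which its call begins: read the wrist's pose just before it.
- ctrl.sign_off(): hands the job in, once; it reports no verdict.
The state is a dict: "t": time; "joint_positions": joint angles; "qvel": joint speeds; "tau": joint torques, N m; "eef_pos": TCP position; "tool_rot": TCP orientation; "force": force on the tool from outside, world axes, zero at the start; "ft_torque": the same for the moment, N m; "gripper_width": opening from 0.0 (shut) to 1.0 (fully open).
Only numpy, scipy, OpenCV 4.12 (cv2) and the standard library are available. Lean on these libraries where they do the work, as an engineer would, in place of code of your own. Each camera call takes 0.05 s, during which the arm holds its last target.

### The job

Lay the hooked rod's hook into the hidden eye under the blue ledge and draw the parts tray right out with it, then lay every strip piece from the tray, stem down, in a pocket of the edge rail, using the gripper only to set them down. Once all are laid, take the twin hand roller and roll it along the rail with firm pressure until every piece is pressed flush, since the fingers must not press them home. Leave the hooked rod lying on the black rubber mat and the roller standing on the green pad, with the tray left out and the other gauges and parts on the counter undisturbed.

Things in the scene. Friction and masses are not known exactly. Their poses are not given: they have to be found in the camera images.
- riser: Low blue steel riser 200 deep (x) x 330 wide (y) x 87 high, with a yellow front edge. Origin on the counter under the middle of the ledge's front edge; +x points into the riser (away from the robot), z up. Ledge underside 75 mm above the counter, its open front is between two 12 mm side cheeks. It never moves.
- tray (a joint): Aluminium tray under the ledge, slide in m: 0 = in, 0.185 = fully out, along the riser's -x; starts nearly in. Drags with 2 N, stays where left. 'Right out' means 160 mm or more; at 175 mm the piece centres are about 75 mm in front of the ledge. Floor 10 mm above the counter, 290 wide x 100 deep, rim 22 mm above the counter in front and behind, 16 at the sides; 70 mm of the front plate's middle is 64 mm high.
- eye (a point): Centre of the opening of the tray's brass pull eye, 38 mm above the counter; moves with the tray; 36 mm behind the ledge's front edge when the joint is 0. An upright staple of 8 mm bar in the riser's x-z plane that opens sideways (along the riser's y): clear opening 33 mm in x, 24 mm high; centre line of the upright catching bar 21 mm in front (-x). Both sides are free for 100 mm.
- hookrod_c (a point): Centre of the hooked rod's yellow handle, 90 x 20 x 24 (x, y, z) mm; the rod lies flat on its mat. A 10 mm round steel rod leaves the handle's +x end at mid height to x = 110 mm, then turns square to +y for 28 mm (centre line). Mass 0.12 kg. Grip the handle across y.
- hook_tip (a point): Middle of the turned hook finger of the rod: x = 110, y = 14 mm from the handle centre, same height; the finger runs along the rod's y.
- rodmat: Black rubber mat for the rod, 250 x 60 x 3 mm, fixed; origin at centre of underside, long along its x. The rod counts as back with the handle centre within 60 mm (x) and 30 mm (y) of the mat's centre, lying flat.
- rail: Edge rail, fixed: steel channel 276 long (along its y) x 34 wide on a 60 wide foot; origin at centre of underside. Channel 24 wide, wall tops 40 mm above the counter. Red end cap at +y, steel cap at -y, each 40 wide, 16 long, tops 52 mm above the counter: exactly the height of a seated piece's top. Low ribs make 4 pockets, each 57 long, centred at y = +91.5, +30.5, -30.5, -91.5 mm.
- pocket0 (a point): Mouth of the pocket next to the red cap (x 0, y +91.5 mm in the rail, level with the wall tops, 40 mm up); axes as the rail. In each pocket an orange carrier holds a laid piece about 5 mm too high (piece centre 44 mm above the counter); it yields at about 10 N and stays down; then the head rests on the walls and the piece centre is 39 mm above the counter.
- piece0_c (a point): Strip piece 0 (may be absent; 2 to 4 are there), white nylon T section, 44 g; its centre, half-way up its 26 mm. Stem below 46 (x) x 20 x 14 high, head above 54 (x) x 38 (y) x 12 high. Starts in the tray on its stem, length about along the riser's x, 68 mm between centres. Grip the head across y. In the rail its length runs along the rail's y: any pocket, either way round.
- piece1_c (a point): Strip piece 1 (may be absent; 2 to 4 are there), white nylon T section, 44 g; its centre, half-way up its 26 mm. Stem below 46 (x) x 20 x 14 high, head above 54 (x) x 38 (y) x 12 high. Starts in the tray on its stem, length about along the riser's x, 68 mm between centres. Grip the head across y. In the rail its length runs along the rail's y: any pocket, either way round.
- piece2_c (a point): Strip piece 2 (may be absent; 2 to 4 are there), white nylon T section, 44 g; its centre, half-way up its 26 mm. Stem below 46 (x) x 20 x 14 high, head above 54 (x) x 38 (y) x 12 high. Starts in the tray on its stem, length about along the riser's x, 68 mm between centres. Grip the head across y. In the rail its length runs along the rail's y: any pocket, either way round.
- piece3_c (a point): Strip piece 3 (may be absent; 2 to 4 are there), white nylon T section, 44 g; its centre, half-way up its 26 mm. Stem below 46 (x) x 20 x 14 high, head above 54 (x) x 38 (y) x 12 high. Starts in the tray on its stem, length about along the riser's x, 68 mm between centres. Grip the head across y. In the rail its length runs along the rail's y: any pocket, either way round.
- roller_c (a point): Twin hand roller: centre of its wooden handle, 76 mm above its drums' underside. Handle 44 (x) x 24 (y) x 48 high on a steel body 86 x 62 whose top is 53 mm above the underside. Two black drums of 40 mm diameter, 60 wide, axles along y at x = +25 and -25 mm. Rolls along its x, stands by itself. About 0.46 kg. Grip the handle across y.
- drum_front (a joint): Turn of the roller's front drum, rad (free turning with slight drag, 1 rad = 20 mm rolled); 0 at start.
- drum_rear (a joint): Turn of the roller's rear drum, rad, as the front one.
- rollerpad: Green pad for the roller, 140 x 140 x 4 mm, fixed; origin at centre of underside. The roller counts as back when it stands upright with its centre within 45 mm of the pad's centre.
- pluggauge_c (a point): Bystander: polished steel plug gauge, 19 mm diameter x 100, standing in the funnel-mouthed steel gauge rack; point at its centre.
- protector_c (a point): Bystander: white nylon thread protector, 48 mm diameter x 36; point at its centre.
- mallethead_c (a point): Bystander: copper mallet head, 34 mm diameter x 70, on top of the riser; point at its centre.
- feeler_c (a point): Bystander: matte black steel feeler block 60 x 32 x 22; point at its centre.
- ringgauge_c (a point): Bystander: steel ring gauge 56 mm diameter x 18; point at its centre.
- jar_c (a point): Bystander: small blue jar 44 mm diameter x 55; point half-way up.

How it is judged:
On the way, in this order (a step that is already met when the one before it is completed fails the run):
1. the tray is being drawn out by the hooked rod (value of joint tray above 0.03 m and contact force between hookrod and tray above 0.3 N), for 0.05 s.
2. the tray is right out (160 mm or more) (value of joint tray above 0.16 m), for 0.2 s.
3. every piece lies stem down in a pocket of the rail (z of piece0_c in the frame of rail between 0.036 and 0.0475 m and x of piece0_c in the frame of rail between -0.006 and 0.006 m and y of piece0_c in the frame of rail between -0.125 and 0.125 m and angle between each of piece0_c, piece1_c, piece2_c, piece3_c's own z axis and vertical below 0.08 rad and angle between the x axis of each of piece0_c, piece1_c, piece2_c, piece3_c and the y axis of rail, either way round below 0.1 rad and z of piece1_c in the frame of rail between 0.036 and 0.0475 m and x of piece1_c in the frame of rail between -0.006 and 0.006 m and y of piece1_c in the frame of rail between -0.125 and 0.125 m and z of piece2_c in the frame of rail between 0.036 and 0.0475 m and x of piece2_c in the frame of rail between -0.006 and 0.006 m and y of piece2_c in the frame of rail between -0.125 and 0.125 m and z of piece3_c in the frame of rail between 0.036 and 0.0475 m and x of piece3_c in the frame of rail between -0.006 and 0.006 m and y of piece3_c in the frame of rail between -0.125 and 0.125 m), for 0.2 s.
4. the roller has been rolled (a drum turned by 50 mm or more of travel) and every piece is flush (z of piece0_c in the frame of rail between 0.036 and 0.0409 m and x of piece0_c in the frame of rail between -0.006 and 0.006 m and y of piece0_c in the frame of rail between -0.125 and 0.125 m and angle between each of piece0_c, piece1_c, piece2_c, piece3_c's own z axis and vertical below 0.08 rad and angle between the x axis of each of piece0_c, piece1_c, piece2_c, piece3_c and the y axis of rail, either way round below 0.1 rad and z of piece1_c in the frame of rail between 0.036 and 0.0409 m and x of piece1_c in the frame of rail between -0.006 and 0.006 m and y of piece1_c in the frame of rail between -0.125 and 0.125 m and z of piece2_c in the frame of rail between 0.036 and 0.0409 m and x of piece2_c in the frame of rail between -0.006 and 0.006 m and y of piece2_c in the frame of rail between -0.125 and 0.125 m and z of piece3_c in the frame of rail between 0.036 and 0.0409 m and x of piece3_c in the frame of rail between -0.006 and 0.006 m and y of piece3_c in the frame of rail between -0.125 and 0.125 m and (value of joint any of drum_front, drum_rear above 2.5 rad or value of joint any of drum_front, drum_rear below -2.5 rad)), for 0.2 s.
At the end, for the whole second after the job is handed in: Every piece lies straight in a rail pocket, flush (within 2 mm of fully down); tray still out; rod flat on its mat (handle centre within 60 mm along, 30 mm across of the mat's centre); roller upright on its pad within 45 mm of its centre; all at rest (z of piece0_c in the frame of rail between 0.036 and 0.0409 m and x of piece0_c in the frame of rail between -0.006 and 0.006 m and y of piece0_c in the frame of rail between -0.125 and 0.125 m and angle between each of piece0_c, piece1_c, piece2_c, piece3_c's own z axis and vertical below 0.08 rad and angle between the x axis of each of piece0_c, piece1_c, piece2_c, piece3_c and the y axis of rail, either way round below 0.1 rad and z of piece1_c in the frame of rail between 0.036 and 0.0409 m and x of piece1_c in the frame of rail between -0.006 and 0.006 m and y of piece1_c in the frame of rail between -0.125 and 0.125 m and z of piece2_c in the frame of rail between 0.036 and 0.0409 m and x of piece2_c in the frame of rail between -0.006 and 0.006 m and y of piece2_c in the frame of rail between -0.125 and 0.125 m and z of piece3_c in the frame of rail between 0.036 and 0.0409 m and x of piece3_c in the frame of rail between -0.006 and 0.006 m and y of piece3_c in the frame of rail between -0.125 and 0.125 m and value of joint tray above 0.15 m and x of hookrod_c in the frame of rodmat between -0.06 and 0.06 m and y of hookrod_c in the frame of rodmat between -0.03 and 0.03 m and z of hookrod_c in the frame of rodmat below 0.025 m and horizontal distance between roller_c and rollerpad below 0.045 m and height (world z) of roller_c below 0.09 m and angle between roller_c's own z axis and vertical below 0.12 rad and linear speed of each of roller, hookrod below 0.02 m/s); the robot touches nothing.
It fails at once if a strip piece is pressed home by the fingers instead of the roller ((contact force between the fingers and piece0 above 2 N and z of piece0_c in the frame of rail below 0.0405 m and x of piece0_c in the frame of rail between -0.02 and 0.02 m and y of piece0_c in the frame of rail between -0.14 and 0.14 m) or (contact force between the fingers and piece1 above 2 N and z of piece1_c in the frame of rail below 0.0405 m and x of piece1_c in the frame of rail between -0.02 and 0.02 m and y of piece1_c in the frame of rail between -0.14 and 0.14 m) or (contact force between the fingers and piece2 above 2 N and z of piece2_c in the frame of rail below 0.0405 m and x of piece2_c in the frame of rail between -0.02 and 0.02 m and y of piece2_c in the frame of rail between -0.14 and 0.14 m) or (contact force between the fingers and piece3 above 2 N and z of piece3_c in the frame of rail below 0.0405 m and x of piece3_c in the frame of rail between -0.02 and 0.02 m and y of piece3_c in the frame of rail between -0.14 and 0.14 m)).
It fails at once if a bystander is moved by more than 30 mm (distance of any of pluggauge_c, protector_c, mallethead_c, feeler_c, ringgauge_c, jar_c from where it was at the start of the episode above 0.03 m).
Of piece0, piece1, piece2, piece3 only 2 to 4 are there at a start; the rules pass over those that are not, and their reading is None.
At some moment in a run one of hookrod, roller may be knocked a few centimetres aside while the robot is not near it.
It also fails if it takes over 210 s, if anything falls off the work surface, if the arm or the gripper's body presses on something with over 40 N, if the wrist force passes 120 N, or if a joint passes its speed limit or range.

## Working session

There is one attempt and no reset: what is moved stays moved. The work goes in short steps, Python scripts to look and compute and a tool call to move; the robot and the scene stay as the last step left them, time stands still between calls to the robot, and variables do not carry over. Pictures are saved under pics/ and viewed, and the job is handed in when it is done.

Besides the shell and the picture viewer there is one more tool, called after ">>>" by a JSON object that holds its "method" and its "body". step_arm: Moves the arm, as the interface text tells. Its arguments: {"type":"object","properties":{"moves":{"type":"array","items":{"type":"number"}},"jaw":{"type":"number"},"force":{"type":"number"}},"required":["moves"]}

```bash
ls; mkdir -p pics; cat > h.py <<'E'
import numpy as np, cv2
from station import ctrl
from scipy.spatial.transform import Rotation as R
def cap(name):
    s=ctrl.sense(); d=ctrl.capture(name)
    if 'rvec' in d:
        Rw=R.from_rotvec(np.ravel(d['rvec'])).as_matrix(); d['Rc']=Rw.T; d['o']=-Rw.T@np.ravel(d['tvec'])
    else:
        T=np.eye(4); T[:3,:3]=R.from_rotvec(s['tool_rot']).as_matrix(); T[:3,3]=s['eef_pos']
        M=T@np.array(d['tool_from_camera']); d['Rc']=M[:3,:3]; d['o']=M[:3,3]
    return d
def ray(d,u,v):
    return d['Rc']@np.array([(u-d['cx'])/d['fx'],(v-d['cy'])/d['fy'],1.])
def onz(d,u,v,z):
    r=ray(d,u,v); return d['o']+r*(z-d['o'][2])/r[2]
def cloud(d):
    v,u=np.mgrid[:480,:640]; Z=d['range_z']
    P=np.stack([(u-d['cx'])/d['fx']*Z,(v-d['cy'])/d['fy']*Z,Z],-1)@d['Rc'].T+d['o']
    P[Z<=0]=np.nan; return P
def save(d,n): cv2.imwrite('pics/'+n+'.png',d['image'][:,:,::-1])
def to_tool(dw):
    s=ctrl.sense(); return R.from_rotvec(s['tool_rot']).as_matrix().T@np.array(dw)
E
python3 - <<'E'
from h import *
s=ctrl.sense(); print(s)
for n in('top','side','wrist'):
    d=cap(n); save(d,n+'0'); print(n,d['fx'],d['cx'],d['cy'],d['o'],d['Rc'])
print(R.from_rotvec(s['tool_rot']).as_matrix())
E
```

```text
pics
{'t': 0.0, 'joint_positions': array([-1.31230675e+00,  1.81533079e-01,  1.60798043e+00, -3.33573835e-06,
        1.35380754e+00, -2.06324196e-01]), 'qvel': array([ 0.00040801,  0.00049137,  0.00135941, -0.00031173, -0.00075057,
        0.00121239]), 'tau': array([-1.03986153e-03, -4.33871090e+01, -3.41853297e+01,  7.01709813e-02,
        3.86833737e-02, -1.37110119e-04]), 'eef_pos': array([ 0.25761933, -0.51350106,  0.25482792]), 'tool_rot': array([-2.67235046e+00,  1.64944948e+00,  1.97195542e-03]), 'force': array([ 1.2012865 ,  0.64687779, -0.22025278]), 'ft_torque': array([ 0.01034805, -0.05094999,  0.05954297]), 'gripper_width': 1.0016293617006895}
top 461.13526933125667 319.3423593841332 242.10545866993326 [ 0.35282013 -0.06199428  1.20509633] [[-0.01580983 -0.98071304  0.19481268]
 [-0.99977446  0.01826851  0.01083042]
 [-0.01418047 -0.19459751 -0.98078067]]
side 435.0624392178455 328.6165499245728 238.14081817148102 [ 0.33738612 -0.73731757  0.64128314] [[ 0.93155981 -0.2179979   0.29098667]
 [-0.36354753 -0.54651736  0.75442161]
 [-0.00543306 -0.80857634 -0.5883662 ]]
wrist 337.8272205297265 327.15950807970063 243.5834381684218 [ 0.32121463 -0.48149566  0.38372763] [[ 0.44795781 -0.85860979 -0.24924492]
 [-0.89405263 -0.43079696 -0.12281644]
 [-0.00192256  0.27785465 -0.9606212 ]]
[[ 4.48256610e-01 -8.93904813e-01 -4.44962655e-04]
 [-8.93903321e-01 -4.48256693e-01  1.67014011e-03]
 [-1.69240377e-03 -3.50897748e-04 -9.99998506e-01]]
```

View pics/top0.png

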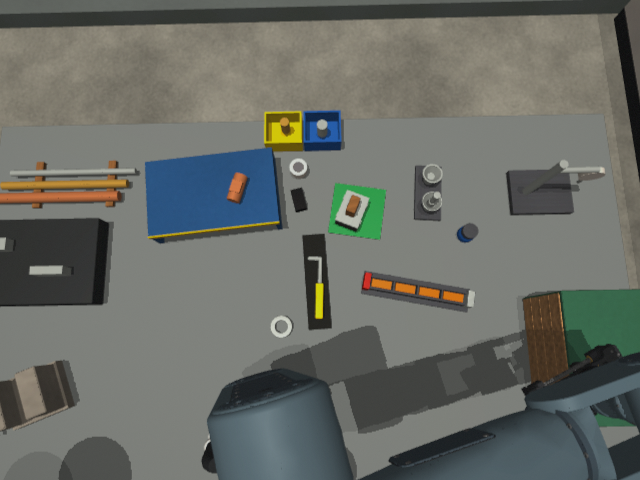

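View pics/side0.png

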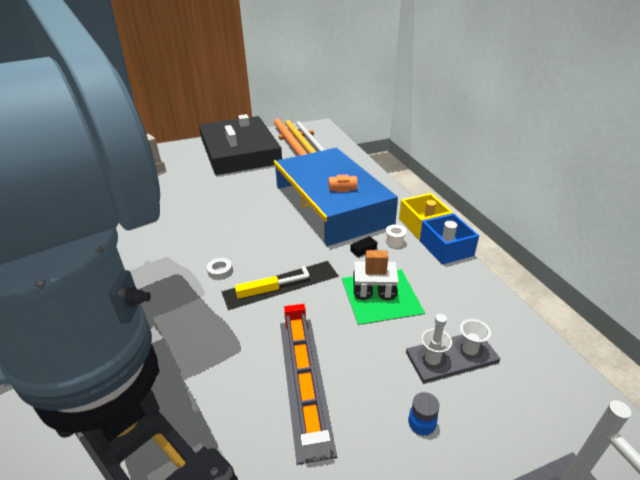

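View pics/wrist0.png

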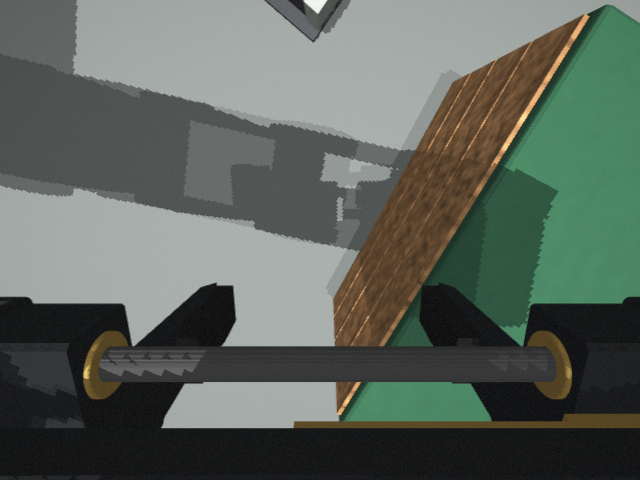

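The top view shows the riser at (215,195), the mat and rod at (317,285), the rail at (418,290) with its red cap on the left, and the roller on the pad at (355,208). Next I'll measure them.

```bash
cat > m0.py <<'E'
from h import *
d=cap('top'); P=cloud(d); hsv=cv2.cvtColor(d['image'],cv2.COLOR_RGB2HSV)
def m(lo,hi,box):
    a=cv2.inRange(hsv,lo,hi); b=np.zeros_like(a); x0,y0,x1,y1=box; b[y0:y1,x0:x1]=a[y0:y1,x0:x1]; return b
def rect(name,a,z):
    cs=cv2.findContours(a,cv2.RETR_EXTERNAL,cv2.CHAIN_APPROX_NONE)[0]; c=max(cs,key=cv2.contourArea)[:,0]
    zz=np.nanmedian(P[a>0][:,2])
    w=np.array([onz(d,u,v,z)[:2] for u,v in c])
    r=cv2.minAreaRect((w*1000).astype(np.float32)); bp=cv2.boxPoints(r)
    print(name,'z',round(zz,4),'c',np.round(r[0],1),'size',np.round(r[1],1),'ang',round(r[2],1),'\n',np.round(bp).tolist())
rect('yellow handle',m((22,150,100),(35,255,255),(295,230,340,330)),.027)
rect('steel rod',m((0,0,110),(179,60,255),(300,250,325,284)),.02)
rect('mat',m((0,0,0),(179,255,60),(295,230,340,335)),.003)
rect('riser top',m((100,120,40),(125,255,255),(140,145,290,245)),.087)
rect('yellowedge',m((22,150,80),(35,255,255),(140,200,290,245)),.087)
rect('pad',m((45,120,60),(80,255,255),(320,175,395,245)),.004)
rect('redcap',m((0,180,80),(6,255,255),(355,260,480,320)),.052)
rect('orange',m((8,180,80),(20,255,255),(355,260,480,320)),.03)
rect('whitecap',m((0,0,170),(179,40,255),(462,280,480,312)),.052)
rect('rollerhandle',m((5,80,40),(20,220,200),(335,185,372,230)),.100)
rect('rollerbody',m((0,0,140),(179,40,255),(330,185,375,235)),.057)
for n,u,v in [('feeler',298,200),('ring',282,327),('prot',298,168)]: print(n,P[v,u])
np.save('P.npy',P)
E
python3 m0.py
```

```text
yellow handle z 0.0255 c [435.9 -45.7] size [20.4 88.5] ang 89.0 
 [[392.0, -55.0], [480.0, -57.0], [480.0, -36.0], [392.0, -35.0]]
steel rod z 0.0026 c [524.8  -2.9] size [10.4 86.5] ang 89.6 
 [[482.0, -8.0], [568.0, -8.0], [568.0, 2.0], [482.0, 3.0]]
mat z 0.002 c [489.5 -38.7] size [246.8  58. ] ang 3.3 
 [[365.0, -17.0], [368.0, -75.0], [614.0, -61.0], [611.0, -3.0]]
riser top z 0.0855 c [703.4 221.1] size [215.1 332.2] ang 5.6 
 [[580.0, 376.0], [612.0, 45.0], [827.0, 66.0], [794.0, 397.0]]
yellowedge z 0.086 c [611.4 213.5] size [  5.9 328.2] ang 5.8 
 [[592.0, 377.0], [625.0, 50.0], [631.0, 51.0], [598.0, 377.0]]
pad z 0.0027 c [ 676.  -150.9] size [138.7 138.6] ang 81.0 
 [[597.0, -208.0], [733.0, -230.0], [755.0, -93.0], [618.0, -71.0]]
redcap z 0.0504 c [ 481.5 -165.8] size [16.8 39.9] ang 78.5 
 [[460.0, -170.0], [499.0, -178.0], [503.0, -161.0], [464.0, -154.0]]
orange z 0.0299 c [ 440.8 -384.1] size [50.9 21.2] ang 78.6 
 [[425.0, -407.0], [446.0, -411.0], [456.0, -361.0], [435.0, -357.0]]
whitecap z 0.0509 c [ 433.2 -422.1] size [13.9 35.7] ang 78.3 
 [[414.0, -425.0], [449.0, -433.0], [452.0, -419.0], [417.0, -412.0]]
rollerhandle z 0.1018 c [ 663.4 -133. ] size [23.5 52.3] ang 67.4 
 [[635.0, -134.0], [683.0, -154.0], [692.0, -132.0], [644.0, -112.0]]
rollerbody z 0.0557 c [ 667.4 -134.5] size [63.8 84.8] ang 67.5 
 [[616.0, -148.0], [694.0, -180.0], [719.0, -121.0], [640.0, -89.0]]
feeler [0.70296624 0.00608925 0.02314208]
ring [ 0.37132324  0.0512701  -0.00362325]
prot [0.78703132 0.00460587 0.03843758]
```

```bash
python3 - <<'E'
from h import *
d=cap('side'); im=d['image'][140:280,200:400]
cv2.imwrite('pics/sidez.png',cv2.resize(im,None,fx=4,fy=4,interpolation=cv2.INTER_CUBIC)[:,:,::-1])
d=cap('top'); im=d['image'][180:330,270:470]
cv2.imwrite('pics/topz.png',cv2.resize(im,None,fx=4,fy=4,interpolation=cv2.INTER_CUBIC)[:,:,::-1])
E
```

```text
(no output)
```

View pics/sidez.png

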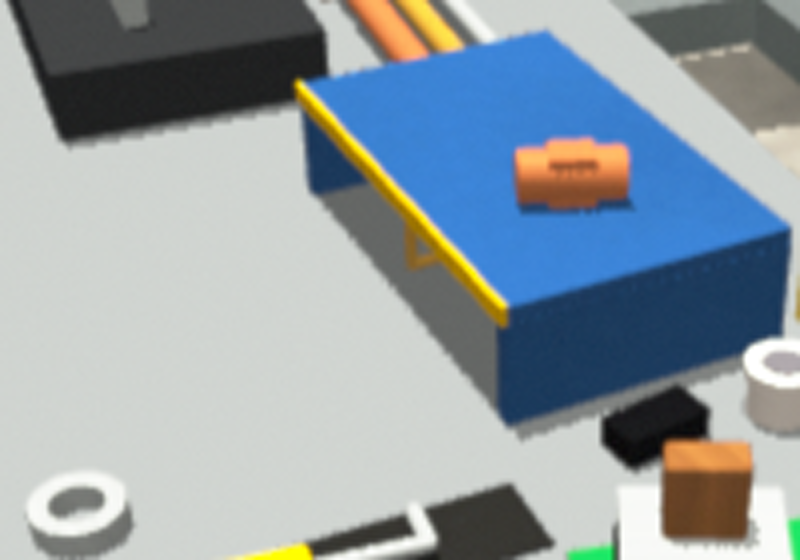

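View pics/topz.png

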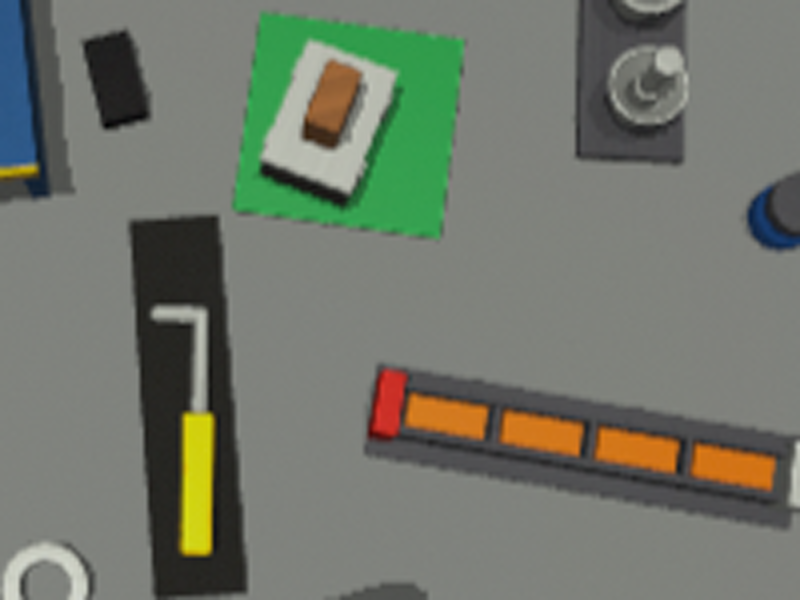

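```bash
python3 - <<'E'
from h import *
d=cap('side')
F=np.array([.6115,.2125]); ax=np.array([.995,.1005]); ay=np.array([-.1005,.995])
hsv=cv2.cvtColor(d['image'],cv2.COLOR_RGB2HSV)
print(hsv[192:212,296:316,0]); print(hsv[192:212,296:316,1])
for u,v,z in [(303.2,206.3,.018),(303,205.5,.022),(302.8,201,.038),(306,205.3,.022)]:
    p=onz(d,u,v,z)[:2]-F; print(u,v,'riser',p@ax,p@ay)
# check: riser front corner
for u,v in [(274,161),(326,219.5)]:
    p=onz(d,u,v,.087)[:2]-F; print(p@ax,p@ay)
E
```

```text
[[ 75  30  20  21  23  22  24  27  25 109 107 106 106 106 106 106 106 106
  106 106]
 [ 60  60  30  20  21  22  23  24  27  25 108 107 106 106 106 106 106 106
  106 106]
 [ 60  45  60  23  20  22  22  23  24  28  24 111 107 106 106 106 106 106
  106 106]
 [ 60  75  70  60  21  20  22  22  23  25  28  19 110 106 106 106 106 106
  106 106]
 [ 60  70  60  60  25  18  21  22  22  23  25  27  19 109 106 106 106 106
  106 106]
 [ 60  60  45  60  26  18  20  22  22  22  23  27  27  21 109 106 106 106
  106 106]
 [ 70  50  60  60  20  17  19  20  21  22  22  23  27  27  20 108 106 106
  106 106]
 [ 60  60  45  60  23  17  19  19  20  21  23  22  23  27  26  32 108 106
  106 106]
 [ 60  70  75  60  30  18  19  18  19  21  21  23  23  23  28  27  34 107
  106 106]
 [ 60  75  70  60  30  18  19  18  19  25  20  21  22  23  25  28  27  34
  108 106]
 [ 60  60  60  60  25  18  19  19  18  23  21  21  21  22  23  24  28  27
   38 107]
 [ 60  50  60  60  24  18  19  19  19  17  17  19  20  22  22  23  24  28
   27  37]
 [ 60  60  75  70  30  18  19  19  19  19  19  19  19  21  22  22  23  24
   28 
[... 1913 characters left out ...]
  55  22  13   7   5  15  65 170 252
  255 255]
 [  4   7   7   7   5   7  10  12  10   8   5   5   7   5   5  15  91 180
  255 255]
 [  5   7   5   5   3   8   2   8   7   5   5   5   7   5   7   5  19  94
  181 255]
 [  5   6   5   2   5   8   5   8   7   5   7   5   7   5   5   5   5  19
   95 181]
 [  5   5   7   5   3   5   5   5   5   5   3   5   7   5   5   7   5   3
   17  92]]
303.2 206.3 riser 0.024516660371676872 0.009030212607907
303 205.5 riser 0.02320458467286327 0.007056393049512596
302.8 201 riser 0.02203046758740535 0.0042043395113987555
306 205.3 riser 0.03081364948702961 0.004235234005039682
0.008264748623006883 0.16917920539195758
0.0038421236536921536 -0.1702146486736511
```

```bash
cat >> h.py <<'E'
def plan(p,ang=None):
    """p world xyz, ang = world angle (deg) of tool x axis"""
    s=ctrl.sense(); M=R.from_rotvec(s['tool_rot']).as_matrix()
    dw=np.array(p)-s['eef_pos']; t=M.T@dw
    cur=np.degrees(np.arctan2(M[1,0],M[0,0]))
    tw=0
    if ang is not None:
        tw=-((ang-cur+180)%360-180)
    print('shift frac',np.round(t/0.2,4),'twist frac',round(tw/120,4),'| dist',round(np.linalg.norm(dw),4),'rows',int(np.ceil(max(np.linalg.norm(dw)/.0417,abs(tw)/7.16))),'| cur ang',round(cur,2),'pos',np.round(s['eef_pos'],4),'tilt',np.round(np.degrees(np.arccos(-M[2,2])),2),'F',np.round(s['force'],1),'w',round(s['gripper_width']*88,1),'t',round(s['t'],2))
E
python3 -c "
from h import *
plan([.436,-.0457,.2],-91.3)"
```

```text
shift frac [-1.6929 -1.8461  0.2784] twist frac 0.2328 | dist 0.504 rows 13 | cur ang -63.37 pos [ 0.2577 -0.5139  0.2555] tilt 0.02 F [0.3 0.  0.4] w 88.2 t 0.35
```

>>> {"method": "step_arm", "body": {"moves": [-0.85,-0.92,0.14,0,-0.85,-0.92,0.14,0,-0.85,-0.92,0.14,0,-0.85,-0.92,0.14,0,-0.85,-0.92,0.14,0,-0.85,-0.92,0.14,0,-0.85,-0.92,0.14,0,-0.85,-0.92,0.14,0]}}

```text
t: 1.02
eef_pos: [0.3467, -0.2777, 0.2277]
tool_rot: [2.677, -1.645, 0.0]
force: [0.5, -0.9, -0.6]
gripper_width: 0.999
```

>>> {"method": "step_arm", "body": {"moves": [-0.84,-0.92,0.14,0.232,-0.84,-0.92,0.14,0.232,-0.84,-0.92,0.14,0.232,-0.84,-0.92,0.14,0.232,-0.84,-0.92,0.14,0.232,-0.84,-0.92,0.14,0.232,-0.84,-0.92,0.14,0.232,-0.84,-0.92,0.14,0.232,-0.84,-0.92,0.14,0.232]}}

```text
t: 1.77
eef_pos: [0.4358, -0.0472, 0.1998]
tool_rot: [2.2, -2.242, 0.001]
force: [0.4, 0.2, 0.5]
gripper_width: 0.999
```

```bash
python3 -c "
from h import *
plan([.436,-.0457,.2],-91.3)
d=cap('wrist'); save(d,'w1')
d=cap('top'); save(d,'t1')"
```

```text
shift frac [-0.0074 -0.0007 -0.001 ] twist frac 0.0018 | dist 0.0015 rows 1 | cur ang -91.09 pos [ 0.4358 -0.0472  0.1998] tilt 0.04 F [0.4 0.2 0.5] w 88.0 t 1.77
```

View pics/w1.png

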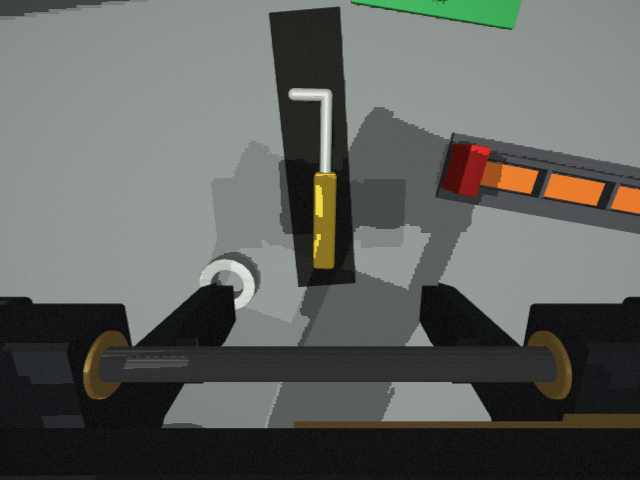

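```bash
python3 -c "
from h import *
d=cap('wrist'); hsv=cv2.cvtColor(d['image'],cv2.COLOR_RGB2HSV)
a=cv2.inRange(hsv,(18,120,60),(35,255,255)); a[290:]=0; a[:160]=0;a[:,:300]=0;a[:,350:]=0
c=max(cv2.findContours(a,0,1)[0],key=cv2.contourArea)[:,0]
w=np.array([onz(d,u,v,.027)[:2] for u,v in c])*1000
r=cv2.minAreaRect(w.astype(np.float32)); print(r)
for u,v in [(294,94),(327,95),(326,150)]: print(onz(d,u,v,.015))
"
```

```text
((440.3481750488281, -44.47394943237305), (19.835880279541016, 90.37373352050781), 87.99702453613281)
[ 0.54982076 -0.02243156  0.015     ]
[ 0.54839543 -0.05068977  0.015     ]
[ 0.5029598  -0.04876671  0.015     ]
```

>>> {"method": "step_arm", "body": {"moves": [-0.008,-0.016,0.43,0.007,-0.008,-0.016,0.6,0.007,-0.008,-0.016,0.8,0.007,-0.008,-0.016,0.88,0.007,-0.008,-0.016,0.88,0.007,-0.008,-0.016,0.88,0.007], "jaw": 0.14}}

```text
t: 2.42
eef_pos: [0.4363, -0.0455, 0.022]
tool_rot: [2.177, -2.262, -0.011]
force: [-0.1, 0.3, 0.2]
gripper_width: 0.585
```

>>> {"method": "step_arm", "body": {"moves": [0,0,0,0,0,0,0,0,0,0,0,0,0,0,0,0,0,0,0,0,0,0,0,0,0,0,0,0,0,0,0,0], "jaw": -1, "force": 40}}

```text
t: 3.08
eef_pos: [0.439, -0.0458, 0.0245]
tool_rot: [-2.182, 2.26, -0.002]
force: [-2.0, -1.8, 6.6]
gripper_width: 0.226
```

```bash
python3 -c "
from h import *
plan([.439,-.045,.024],-92)
F=np.array([.6115,.2125]); ax=np.array([.995,.1005]); ay=np.array([-.1005,.995])
for x,y in [(-.15,-.06),(-.077,-.06),(-.077,-.014)]:
  print(F+ax*x+ay*y)
"
```

```text
shift frac [-0.0041  0.0002  0.0027] twist frac -0.0003 | dist 0.001 rows 1 | cur ang -92.03 pos [ 0.439  -0.0458  0.0245] tilt 0.08 F [-2.  -1.8  6.6] w 19.9 t 3.08
[0.46828  0.137725]
[0.540915  0.1450615]
[0.536292  0.1908315]
```

>>> {"method": "step_arm", "body": {"moves": [0,0,-0.15,0,0,0,-0.3,0,0,0,-0.48,0,0,0,-0.48,0]}}

```text
t: 3.42
eef_pos: [0.4422, -0.0466, 0.1257]
tool_rot: [-2.179, 2.257, -0.015]
force: [1.2, -0.1, -0.9]
gripper_width: 0.221
```

```bash
python3 -c "
from h import *
plan([.458,.137,.12],-84.2)
d=cap('wrist'); save(d,'w2')"
```

```text
shift frac [-0.9204 -0.0462  0.0256] twist frac -0.0652 | dist 0.1844 rows 5 | cur ang -92.02 pos [ 0.4422 -0.0466  0.1257] tilt 0.59 F [ 1.2 -0.1 -0.9] w 19.5 t 3.42
```

View pics/w2.png

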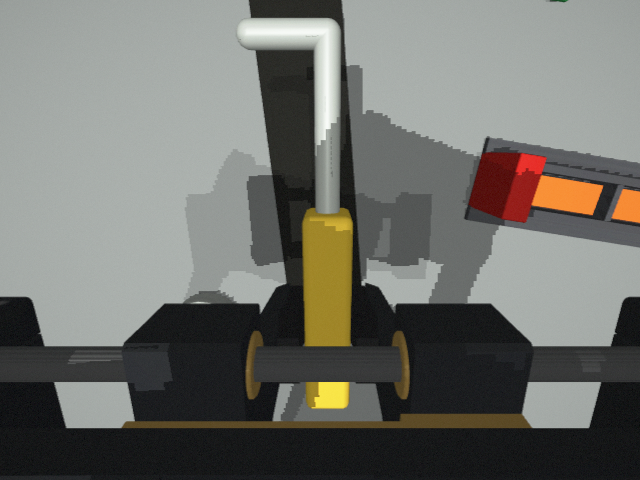

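>>> {"method": "step_arm", "body": {"moves": [-0.2,-0.046,0.01,-0.065,-0.4,-0.046,0.01,-0.065,-0.6,-0.046,0.02,-0.065,-0.8,-0.046,0.02,-0.065,-0.93,-0.046,0.02,-0.065,-0.93,-0.046,0.02,-0.065,-0.93,-0.046,0.02,-0.065]}}

```text
t: 4.05
eef_pos: [0.4529, 0.1414, 0.1142]
tool_rot: [2.332, -2.102, -0.003]
force: [0.2, 0.0, -1.7]
gripper_width: 0.22
```

```bash
python3 -c "
from h import *
plan([.458,.137,.047],-84.2)
d=cap('wrist'); save(d,'w3')
hsv=cv2.cvtColor(d['image'],cv2.COLOR_RGB2HSV)
F=np.array([.6115,.2125]); ax=np.array([.995,.1005]); ay=np.array([-.1005,.995])
a=cv2.inRange(hsv,(20,150,80),(35,255,255)); a[200:]=0
c=max(cv2.findContours(a,0,1)[0],key=cv2.contourArea)[:,0]
for u,v in c[::8]: 
  p=onz(d,u,v,.087)[:2]; print(u,v,p,(p-F)@ax,(p-F)@ay)
"
```

```text
shift frac [ 0.0244 -0.0241  0.3358] twist frac 0.0012 | dist 0.0675 rows 2 | cur ang -84.05 pos [0.4529 0.1414 0.1142] tilt 0.16 F [ 0.2  0.  -1.7] w 19.3 t 4.05Traceback (most recent call last):
  File "<string>", line 8, in <module>
    c=max(cv2.findContours(a,0,1)[0],key=cv2.contourArea)[:,0]
      ~~~^^^^^^^^^^^^^^^^^^^^^^^^^^^^^^^^^^^^^^^^^^^^^^^^
ValueError: max() iterable argument is empty
```

View pics/w3.png

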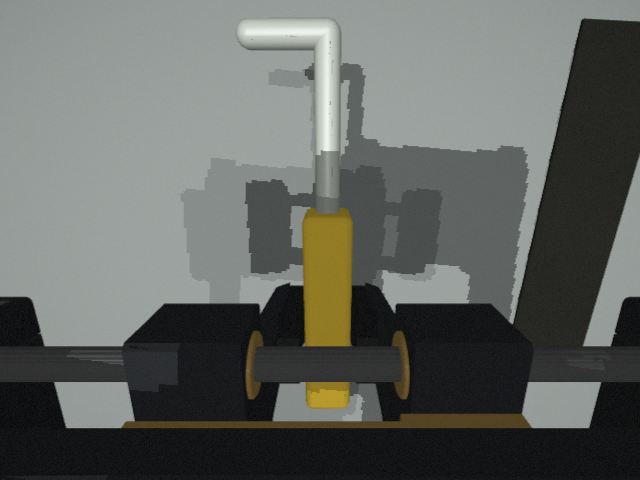

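>>> {"method": "step_arm", "body": {"moves": [0.024,-0.024,0.17,0,0.024,-0.024,0.335,0,0.024,-0.024,0.335,0,0.024,-0.024,0.335,0]}}

```text
t: 4.43
eef_pos: [0.4573, 0.1346, 0.0469]
tool_rot: [2.325, -2.106, -0.007]
force: [0.3, 0.1, -0.8]
gripper_width: 0.223
```

```bash
python3 -c "
from h import *
plan([.5409,.145,.047],-84.2)
d=cap('side'); cv2.imwrite('pics/s3.png',cv2.resize(d['image'][130:280,200:400],None,fx=4,fy=4)[:,:,::-1])
"
```

```text
shift frac [-0.0105 -0.421  -0.003 ] twist frac -0.0013 | dist 0.0842 rows 3 | cur ang -84.36 pos [0.4573 0.1346 0.0469] tilt 0.36 F [ 0.3  0.1 -0.8] w 19.6 t 4.43
```

View pics/s3.png

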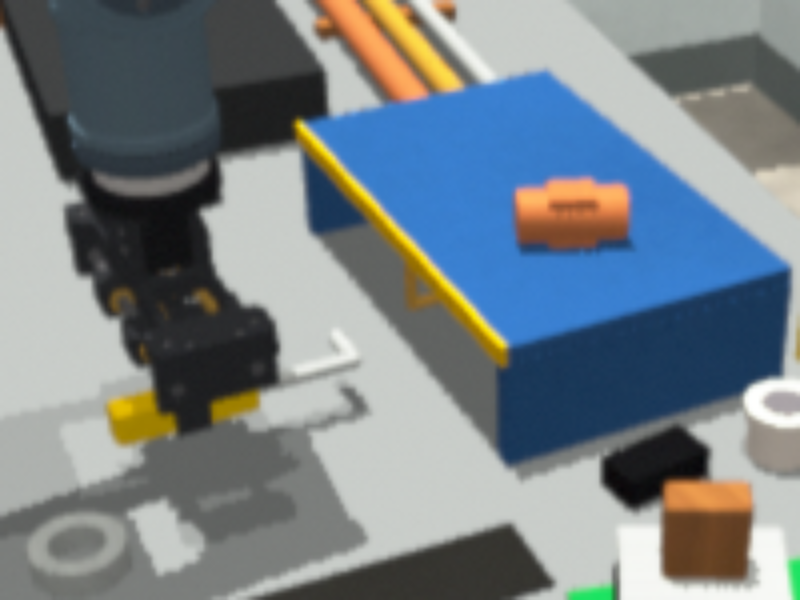

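```bash
python3 -c "
from h import *
d=cap('side')
F=np.array([.6115,.2125]); ax=np.array([.995,.1005]); ay=np.array([-.1005,.995])
for u,v in [(287.5,218.5),(284,213)]:
  p=onz(d,u,v,.038)[:2]; print(p,(p-F)@ax,(p-F)@ay)
p=ctrl.sense()['eef_pos'][:2]; p=p+.111*ax; print('expected corner',p,(p-F)@ax,(p-F)@ay)
"
```

```text
[0.57021842 0.15275605] -0.04707943670174001 -0.05529643038934005
[0.56935277 0.18060689] -0.04514174779885909 -0.027497846367154452
expected corner [0.5707399  0.14635253] -0.04720412087384654 -0.06172034505132509
```

>>> {"method": "step_arm", "body": {"moves": [-0.005,-0.1,0,0,-0.005,-0.2,0,0,-0.005,-0.3,0,0,-0.005,-0.44,0,0,-0.005,-0.44,0,0,-0.005,-0.44,0,0]}}

```text
t: 5.03
eef_pos: [0.5496, 0.1455, 0.0512]
tool_rot: [-2.327, 2.106, -0.005]
force: [-0.1, -0.1, -1.3]
gripper_width: 0.223
```

```bash
python3 -c "
from h import *
s=ctrl.sense()
F=np.array([.6115,.2125]); ax=np.array([.995,.1005]); ay=np.array([-.1005,.995])
p=s['eef_pos'][:2]+.111*ax; print('corner',(p-F)@ax,(p-F)@ay)
plan([.5409,.145,.047],-84.2)
d=cap('side'); cv2.imwrite('pics/s4.png',cv2.resize(d['image'][130:280,200:400],None,fx=4,fy=4)[:,:,::-1])
"
```

```text
corner 0.0426773437978047 -0.06044831909831515
shift frac [-0.0019  0.0436  0.0209] twist frac -0.0006 | dist 0.0097 rows 1 | cur ang -84.27 pos [0.5496 0.1455 0.0512] tilt 0.26 F [-0.1 -0.1 -1.3] w 19.6 t 5.03
```

View pics/s4.png

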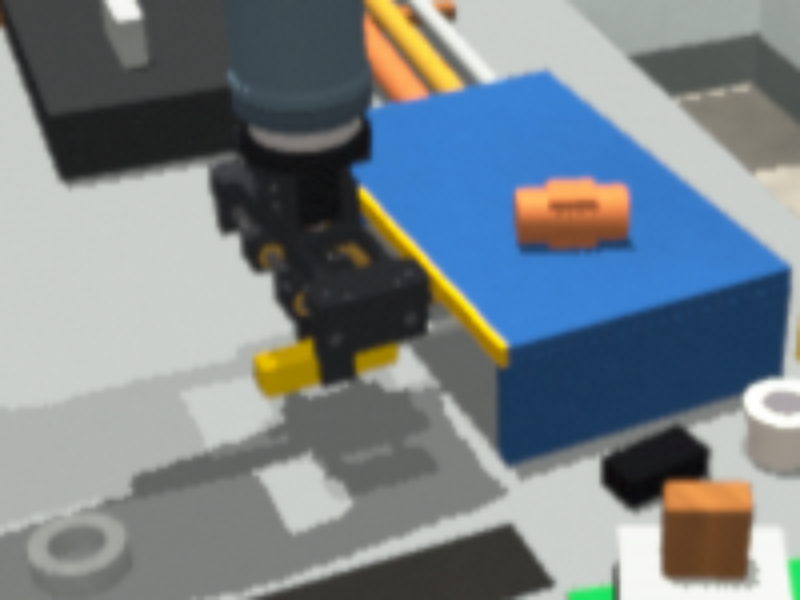

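>>> {"method": "step_arm", "body": {"moves": [0,0,0,0,0,0,0,0]}}

```text
t: 5.25
eef_pos: [0.5462, 0.1456, 0.0493]
tool_rot: [2.33, -2.107, -0.0]
force: [0.4, -0.2, -2.0]
gripper_width: 0.222
```

```bash
python3 -c "
from h import *
F=np.array([.6115,.2125]); ax=np.array([.995,.1005]); ay=np.array([-.1005,.995])
p=F+ax*-.0685+ay*-.017
plan([*p,.047],-84.2)"
```

```text
shift frac [-0.2148 -0.0158  0.0114] twist frac -0.0004 | dist 0.0431 rows 2 | cur ang -84.24 pos [0.5462 0.1456 0.0493] tilt 0.01 F [ 0.4 -0.2 -2. ] w 19.6 t 5.25
```

>>> {"method": "step_arm", "body": {"moves": [-0.07,-0.015,0.008,0,-0.14,-0.015,0.008,0,-0.215,-0.015,0.008,0,-0.215,-0.015,0.008,0,-0.215,-0.015,0.008,0]}}

```text
t: 5.67
eef_pos: [0.5449, 0.1897, 0.0472]
tool_rot: [2.332, -2.104, -0.0]
force: [-0.7, -0.2, -1.3]
gripper_width: 0.225
```

```bash
python3 -c "
from h import *
plan([.54,.19,.047],-84.2)"
```

```text
shift frac [-0.004   0.0243  0.0008] twist frac 0.0006 | dist 0.0049 rows 1 | cur ang -84.12 pos [0.5449 0.1897 0.0472] tilt 0.02 F [-0.7 -0.2 -1.3] w 19.8 t 5.67
```

>>> {"method": "step_arm", "body": {"moves": [0,0.05,0,0,0,0.1,0,0,0,0.15,0,0,0,0.2,0,0,0,0.25,0,0,0,0.3,0,0]}}

```text
t: 6.17
eef_pos: [0.4862, 0.1825, 0.0476]
tool_rot: [-2.329, 2.107, -0.002]
force: [3.8, 1.0, -2.2]
gripper_width: 0.227
```

```bash
python3 -c "
from h import *
plan([.54,.19,.047],-84.2)
d=cap('side'); save(d,'s5')
d=cap('wrist'); save(d,'w5')"
```

```text
shift frac [-0.0104 -0.2714  0.0033] twist frac -0.0006 | dist 0.0543 rows 2 | cur ang -84.27 pos [0.4862 0.1825 0.0476] tilt 0.12 F [ 3.8  1.  -2.2] w 20.0 t 6.17
```

View pics/w5.png

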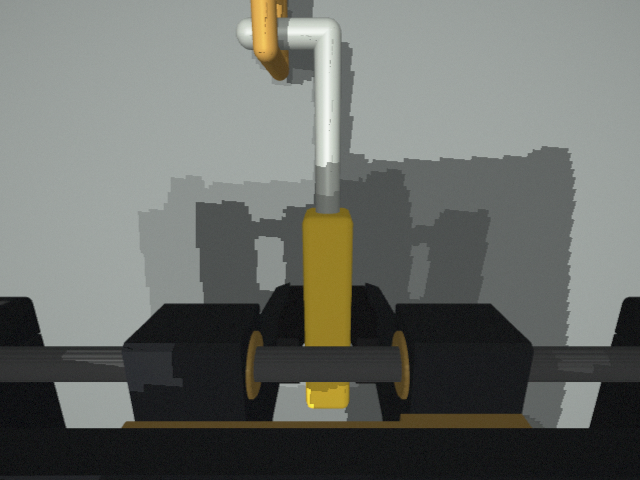

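>>> {"method": "step_arm", "body": {"moves": [-0.01,0.06,0,0,-0.02,0.12,0,0,-0.02,0.18,0,0,-0.02,0.24,0,0,-0.02,0.3,0,0,-0.02,0.36,0,0,-0.02,0.42,0,0,-0.02,0.48,0,0,-0.02,0.54,0,0,-0.02,0.6,0,0,-0.02,0.65,0,0,-0.02,0.65,0,0,-0.02,0.65,0,0]}}

```text
t: 7.35
eef_pos: [0.3555, 0.1736, 0.047]
tool_rot: [2.329, -2.106, -0.001]
force: [0.4, -0.3, -1.9]
gripper_width: 0.223
```

```bash
python3 -c "
from h import *
plan([.54,.19,.047],-84.2)
d=cap('top'); save(d,'t6')
cv2.imwrite('pics/t6z.png',cv2.resize(d['image'][140:340,130:330],None,fx=3,fy=3)[:,:,::-1])
"
```

```text
shift frac [ 0.0109 -0.9259 -0.0011] twist frac -0.0004 | dist 0.1852 rows 5 | cur ang -84.24 pos [0.3555 0.1736 0.047 ] tilt 0.08 F [ 0.4 -0.3 -1.9] w 19.6 t 7.35
```

View pics/t6z.png

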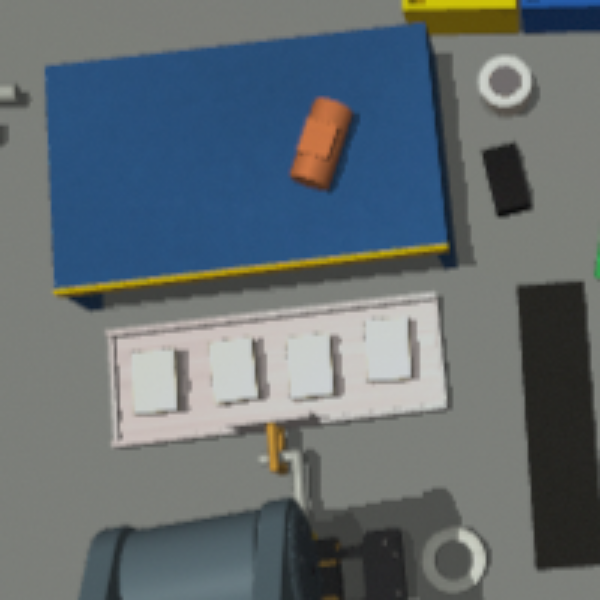

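```bash
cat > rf.py <<'E'
from h import *
F=np.array([.6145,.2125]); ax=np.array([.995,.1005]); ay=np.array([-.1005,.995])
def rf(p): p=np.array(p)[:2]-F; return p@ax,p@ay
E
python3 -c "
from rf import *
d=cap('top')
for u,v,z in [(437,294,.022),(108,332,.022),(113,446,.016),(448,408,.016),(270,272,.087),(450,247,.087),(55,292,.087)]:
  print(rf(onz(d,130+u/3,140+v/3,z)))
hsv=cv2.cvtColor(d['image'],cv2.COLOR_RGB2HSV)
a=cv2.inRange(hsv,(0,0,200),(179,20,255)); a[:240]=0;a[283:]=0;a[:,:165]=0;a[:,275:]=0
cv2.imwrite('pics/a.png',a)
for c in cv2.findContours(a,0,1)[0]:
  if cv2.contourArea(c)<60: continue
  w=np.array([onz(d,u,v,.036)[:2] for u,v in c[:,0]])*1000
  r=cv2.minAreaRect(w.astype(np.float32)); print(r, rf(np.array(r[0])/1000))
"
```

```text
(np.float64(-0.028270328007667878), np.float64(-0.14490277818650416))
(np.float64(-0.027727012897572782), np.float64(0.14400673304038308))
(np.float64(-0.12697778268412668), np.float64(0.14684376811164737))
(np.float64(-0.12832760699104925), np.float64(-0.14398923748785236))
(np.float64(-0.007402926819146962), np.float64(-0.014372647737008895))
(np.float64(-0.004064183357541907), np.float64(-0.16517015777850957))
(np.float64(-0.003008014884117093), np.float64(0.16470004990743015))
((533.3229370117188, 200.5862579345703), (89.05297088623047, 274.1235046386719), 5.7436981201171875) (np.float64(-0.08196850875091559), np.float64(-0.003695878524780273))
```

>>> {"method": "step_arm", "body": {"moves": [0,-0.03,0,0,0,-0.03,0,0,0.1,-0.03,0,0,0.24,-0.03,0,0,0.24,-0.03,0,0,0.24,-0.03,0,0,0.24,-0.03,-0.2,0,0.24,-0.03,-0.4,0,0.24,-0.03,-0.4,0]}}

```text
t: 8.2
eef_pos: [0.3715, 0.1275, 0.1331]
tool_rot: [-2.325, 2.101, -0.011]
force: [2.0, 0.6, -0.8]
gripper_width: 0.223
```

```bash
python3 -c "
from h import *
plan([.448,-.044,.127],-90)
d=cap('top'); save(d,'t7')
"
```

```text
shift frac [ 0.8918 -0.2939  0.0339] twist frac 0.0482 | dist 0.1879 rows 5 | cur ang -84.21 pos [0.3715 0.1275 0.1331] tilt 0.6 F [ 2.   0.6 -0.8] w 19.6 t 8.2
```

View pics/t7.png

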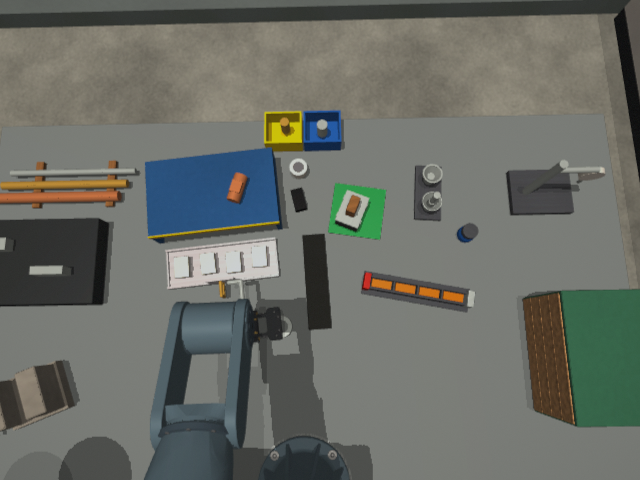

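>>> {"method": "step_arm", "body": {"moves": [0.19,-0.1,0.02,0,0.38,-0.2,0.02,0,0.57,-0.3,0.02,-0.01,0.76,-0.35,0.02,-0.01,0.87,-0.36,0.02,0.021,0.87,-0.36,0.02,0.021,0.87,-0.36,0.02,0.021,0.87,-0.36,0.02,0.021]}}

```text
t: 8.92
eef_pos: [0.455, -0.0381, 0.1219]
tool_rot: [2.284, -2.157, -0.004]
force: [-0.9, 0.6, -2.1]
gripper_width: 0.216
```

```bash
python3 -c "
from h import *
plan([.460,-.0412,.0255],-86.7)
"
```

```text
shift frac [ 0.0174 -0.0251  0.4817] twist frac -0.0002 | dist 0.0965 rows 3 | cur ang -86.72 pos [ 0.455  -0.0381  0.1219] tilt 0.16 F [-0.9  0.6 -2.1] w 19.0 t 8.92
```

>>> {"method": "step_arm", "body": {"moves": [0.017,-0.025,0.2,0,0.017,-0.025,0.36,0,0.017,-0.025,0.44,0,0.017,-0.025,0.475,0,0.017,-0.025,0.475,0,0.017,-0.025,0.475,0]}}

```text
t: 9.42
eef_pos: [0.4613, -0.0416, 0.0284]
tool_rot: [-2.285, 2.156, 0.0]
force: [-0.2, -0.8, -1.2]
gripper_width: 0.223
```

```bash
python3 -c "
from h import *
plan([.460,-.0412,.0245],-86.7)
"
```

```text
shift frac [-0.0021  0.0065  0.0196] twist frac 0.0002 | dist 0.0042 rows 1 | cur ang -86.67 pos [ 0.4613 -0.0416  0.0284] tilt 0.01 F [-0.2 -0.8 -1.2] w 19.6 t 9.42
```

>>> {"method": "step_arm", "body": {"moves": [0,0,0.015,0,0,0,0.018,0,0,0,0.018,0]}}

```text
t: 9.67
eef_pos: [0.4619, -0.0426, 0.0253]
tool_rot: [-2.283, 2.157, -0.003]
force: [-0.5, -0.6, -0.5]
gripper_width: 0.223
```

>>> {"method": "step_arm", "body": {"moves": [0,0,0,0,0,0,0,0,0,0,0,0,0,0,0,0,0,0,-0.2,0,0,0,-0.4,0,0,0,-0.6,0,0,0,-0.8,0,0,0,-0.8,0], "jaw": 0.14}}

```text
t: 10.42
eef_pos: [0.4658, -0.044, 0.1926]
tool_rot: [-2.279, 2.154, -0.02]
force: [1.2, -0.4, 0.7]
gripper_width: 0.568
```

```bash
python3 -c "
from h import *
d=cap('wrist'); save(d,'w8')
d=cap('top'); save(d,'t8')
plan([.50,.21,.2],-84.2)
"
```

```text
shift frac [-1.2519 -0.2586 -0.0688] twist frac -0.0214 | dist 0.256 rows 7 | cur ang -86.77 pos [ 0.4625 -0.0429  0.1865] tilt 0.28 F [-0.5  0.8 -1.1] w 50.2 t 10.52
```

View pics/w8.png

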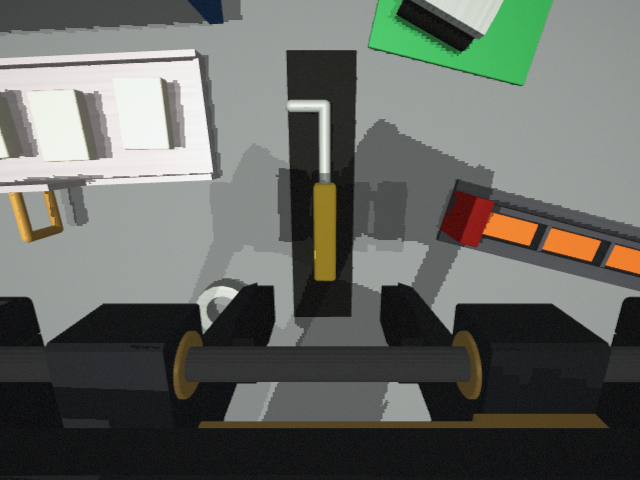

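>>> {"method": "step_arm", "body": {"moves": [-0.2,0,-0.05,0,-0.4,0,-0.1,0,-0.6,0,-0.15,0,-0.8,0,-0.2,0,-0.95,-0.03,-0.22,0,-0.95,-0.03,-0.22,-0.021,-0.95,-0.03,-0.22,-0.021,-0.95,-0.03,-0.22,-0.021]}}

```text
t: 11.18
eef_pos: [0.4555, 0.1476, 0.2267]
tool_rot: [2.328, -2.106, -0.003]
force: [1.0, -0.5, 0.9]
gripper_width: 0.567
```

```bash
cat > pieces.py <<'E'
from rf import *
import sys
d=cap('wrist'); save(d,sys.argv[1])
hsv=cv2.cvtColor(d['image'],cv2.COLOR_RGB2HSV)
P=cloud(d)
a=((P[:,:,2]>.029)&(P[:,:,2]<.046)).astype(np.uint8)*255; a[300:]=0
a=cv2.morphologyEx(a,cv2.MORPH_OPEN,np.ones((5,5)))
for c in cv2.findContours(a,0,1)[0]:
  if cv2.contourArea(c)<300: continue
  w=np.array([onz(d,u,v,.036)[:2] for u,v in c[:,0]])*1000
  r=cv2.minAreaRect(w.astype(np.float32)); print('C',np.round(r[0],1),'size',np.round(r[1],1),'ang',round(r[2],1),'rf', np.round(rf(np.array(r[0])/1000),4))
plan([.5,.3,.2],-84.2)
E
python3 pieces.py w9
```

```text
C [541.9 175.6] size [53.1 37.5] ang 5.7 rf [-0.0759 -0.0294]
C [530.9 307.4] size [53.7 40.2] ang 4.6 rf [-0.0736  0.1028]
C [539.4 240.8] size [53.7 38.8] ang 8.0 rf [-0.0718  0.0357]
C [554.8 109.1] size [53.7 38.2] ang 3.5 rf [-0.0698 -0.0968]
shift frac [-0.7389 -0.2966  0.1333] twist frac -0.0011 | dist 0.1614 rows 4 | cur ang -84.33 pos [0.4557 0.1471 0.2269] tilt 0.18 F [ 0.3 -0.5 -0.1] w 50.4 t 11.23
```

View pics/w9.png

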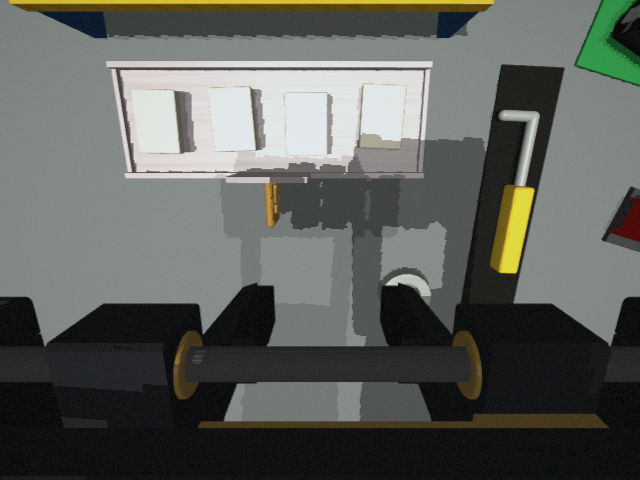

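```bash
python3 -c "
from h import *
plan([.5548,.1091,.1],-86.5)
"
```

```text
shift frac [ 0.238  -0.4765  0.6328] twist frac 0.0181 | dist 0.1654 rows 4 | cur ang -84.33 pos [0.4557 0.1471 0.2269] tilt 0.18 F [ 0.3 -0.5 -0.1] w 50.4 t 11.23
```

>>> {"method": "step_arm", "body": {"moves": [0.06,-0.12,0.16,0,0.12,-0.24,0.32,0,0.18,-0.36,0.48,0.018,0.238,-0.4765,0.63,0.018,0.238,-0.4765,0.63,0.018,0.238,-0.4765,0.63,0.018,0.238,-0.4765,0.63,0.018], "jaw": 0.045}}

```text
t: 11.82
eef_pos: [0.5556, 0.1089, 0.1022]
tool_rot: [2.287, -2.153, -0.002]
force: [-0.3, 0.8, 1.3]
gripper_width: 0.521
```

```bash
python3 -c "
from h import *
plan([.5548,.1091,.039],-86.5)
"
```

```text
shift frac [-0.0013  0.0037  0.3161] twist frac -0.0003 | dist 0.0632 rows 2 | cur ang -86.53 pos [0.5556 0.1089 0.1022] tilt 0.09 F [-0.3  0.8  1.3] w 45.9 t 11.82
```

>>> {"method": "step_arm", "body": {"moves": [0,0,0.15,0,0,0,0.27,0,0,0,0.31,0,0,0,0.31,0,0,0,0.31,0]}}

```text
t: 12.23
eef_pos: [0.5568, 0.1099, 0.0425]
tool_rot: [-2.289, 2.149, -0.003]
force: [-0.0, -0.5, 0.4]
gripper_width: 0.523
```

>>> {"method": "step_arm", "body": {"moves": [0,0,0,0,0,0,0,0,0,0,0,0,0,0,0,0], "jaw": -1, "force": 25}}

```text
t: 12.57
eef_pos: [0.5577, 0.1098, 0.0429]
tool_rot: [-2.288, 2.149, -0.004]
force: [-1.5, -0.0, 7.9]
gripper_width: 0.425
```

>>> {"method": "step_arm", "body": {"moves": [0,0,-0.1,0,0,0,-0.25,0,0,0,-0.4,0,0,0,-0.6,0,0,0,-0.6,0,0,0,-0.6,0]}}

```text
t: 13.07
eef_pos: [0.5585, 0.1098, 0.1646]
tool_rot: [-2.286, 2.147, -0.009]
force: [0.1, -0.0, -0.6]
gripper_width: 0.427
```

```bash
python3 -c "
from h import *
plan([.457,-.294,.15],-86.5)
d=cap('wrist'); save(d,'w10')
"
```

```text
shift frac [1.9833 0.6339 0.069 ] twist frac 0.0008 | dist 0.4167 rows 10 | cur ang -86.4 pos [0.5585 0.1098 0.1646] tilt 0.45 F [ 0.1 -0.  -0.6] w 37.6 t 13.07
```

View pics/w10.png

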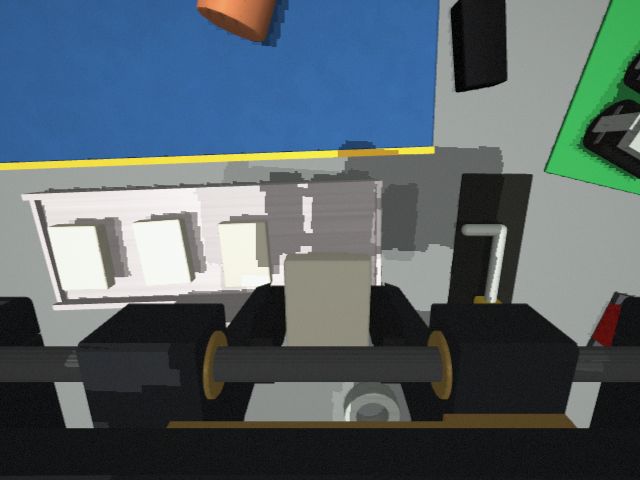

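>>> {"method": "step_arm", "body": {"moves": [0.2,0.1,-0.05,0,0.4,0.2,-0.1,0,0.6,0.3,-0.15,0,0.8,0.4,-0.18,0,1,0.5,-0.2,0,1,0.5,-0.2,0,1,0.5,-0.2,0]}}

```text
t: 13.7
eef_pos: [0.4671, -0.0991, 0.1997]
tool_rot: [2.284, -2.155, -0.002]
force: [0.9, -0.3, -0.2]
gripper_width: 0.431
```

>>> {"method": "step_arm", "body": {"moves": [0.2,0.1,0,0,0.4,0.2,0,0,0.6,0.3,0,0,0.8,0.4,0,0,1,0.4,0,0,1,0.4,0,0,1,0.4,0,0,1,0.4,0,0]}}

```text
t: 14.37
eef_pos: [0.4014, -0.2996, 0.1991]
tool_rot: [-2.288, 2.151, 0.005]
force: [0.4, 1.3, -0.7]
gripper_width: 0.427
```

```bash
python3 -c "
from h import *
plan([.457,-.294,.15],-10.8)
d=cap('wrist'); save(d,'w11'); P=cloud(d)
hsv=cv2.cvtColor(d['image'],cv2.COLOR_RGB2HSV)
def blob(lo,hi,z,amin=150):
  a=cv2.inRange(hsv,lo,hi); a[300:]=0
  for c in cv2.findContours(a,0,1)[0]:
    if cv2.contourArea(c)<amin: continue
    w=np.array([onz(d,u,v,z)[:2] for u,v in c[:,0]])*1000
    m=np.zeros_like(a); cv2.drawContours(m,[c],-1,255,-1)
    r=cv2.minAreaRect(w.astype(np.float32)); print(np.round(r[0],1),np.round(r[1],1),round(r[2],1),'z',np.nanmedian(P[m>0][:,2]))
print('red');blob((0,150,40),(5,255,255),.052)
print('orange');blob((8,150,80),(22,255,255),.035)
print('white');blob((0,0,150),(179,30,255),.052)
print(ctrl.sense()['joint_positions'])
"
```

```text
shift frac [-0.0099 -0.2794  0.2454] twist frac -0.6304 | dist 0.0744 rows 11 | cur ang -86.45 pos [ 0.4014 -0.2996  0.1991] tilt 0.18 F [ 0.4  1.3 -0.7] w 37.5 t 14.37
red
[ 483.6 -174.4] [32.1 39.5] 78.3 z 0.05117598037082033
orange
[ 443.3 -381.2] [51.  19.9] 78.8 z 0.03081533746035886
[ 454.7 -322.9] [50.  19.9] 78.8 z 0.030785491050972946
[ 466.2 -263.9] [50. 20.] 78.8 z 0.030838807123861334
[ 477.7 -205.4] [51.3 20.1] 78.8 z 0.03082421792748452
white
[ 390.3 -336.5] [37.3 23.2] 66.1 z -0.00015334902339875223
[ 385.6 -199.5] [38.3 46.8] 38.9 z -7.724959448943136e-05
[ 454.6 -276.9] [229.7 542. ] 3.5 z -0.00018850504159589887
[530.4 -66.4] [52.8  6.7] 3.4 z 0.019349258059184082
[-8.77688218e-01  7.60566485e-02  1.84442971e+00  6.60546502e-04
  1.22411772e+00  6.29623494e-01]
```

View pics/w11.png

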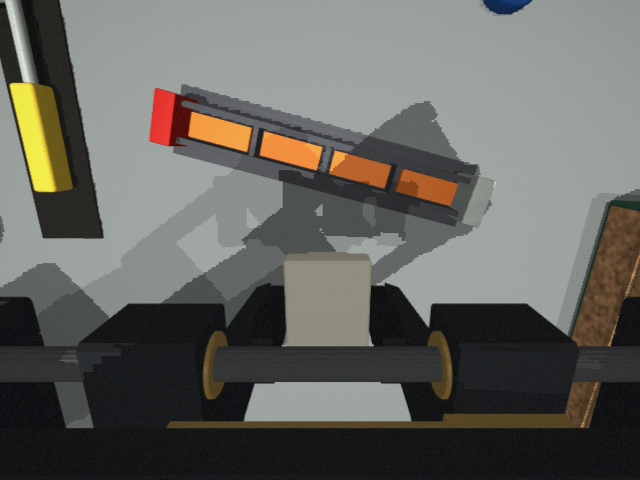

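```bash
python3 -c "
from h import *
d=cap('wrist')
hsv=cv2.cvtColor(d['image'],cv2.COLOR_RGB2HSV)
a=cv2.inRange(hsv,(8,150,80),(22,255,255)); a[300:]=0
L=[]
for c in cv2.findContours(a,0,1)[0]:
    if cv2.contourArea(c)<150: continue
    w=np.array([onz(d,u,v,.031)[:2] for u,v in c[:,0]])
    r=cv2.minAreaRect((w*1000).astype(np.float32)); L.append(r[0]); print(r)
L=np.array(L); L=L[np.argsort(-L[:,1])]; print(L, L.mean(0)); v=L[0]-L[3]; print(np.linalg.norm(v),np.degrees(np.arctan2(v[1],v[0])))
# held piece: top face depth
P=cloud(d); s=ctrl.sense()
M=R.from_rotvec(s['tool_rot']).as_matrix(); Q=(P-s['eef_pos'])@M
m=np.zeros((480,640),bool); m[262:335,290:366]=1
q=Q[m]; print('piece region tool coords',np.nanmedian(q,0),np.nanpercentile(q,[2,98],axis=0))
for row in (258,262,270,290): print(row,np.round(Q[row,327],4))
for col in (280,284,287,290,366,369,372): print(col,np.round(Q[290,col],4))
"
```

```text
((442.8698425292969, -382.3167419433594), (51.55146408081055, 20.212383270263672), 78.9041748046875)
((454.4783020019531, -323.266357421875), (50.72201156616211, 20.15796661376953), 78.90415954589844)
((466.14990234375, -263.43218994140625), (50.546852111816406, 20.29242706298828), 78.8851089477539)
((477.7886047363281, -204.185791015625), (52.082828521728516, 20.64406967163086), 79.59895324707031)
[[ 477.78860474 -204.18579102]
 [ 466.14990234 -263.43218994]
 [ 454.478302   -323.26635742]
 [ 442.86984253 -382.31674194]] [ 460.3216629  -293.30027008]
181.52122639650193 78.9090260388621
piece region tool coords [ 0.00031854 -0.00660244  0.00744536] [[-0.01593544 -0.02284476  0.0062465 ]
 [ 0.01613781  0.01072053  0.00863108]]
258 [-0.0001 -0.0239  0.0111]
262 [-0.0001 -0.0234  0.0074]
270 [-0.0001 -0.0206  0.0053]
290 [-0.0001 -0.0106  0.0071]
280 [-0.0215 -0.0079  0.0132]
284 [-0.0195 -0.0085  0.0119]
287 [-0.0176 -0.0104  0.0075]
290 [-0.0163 -0.0101  0.0082]
366 [ 0.017  -0.0101  0.0083]
369 [ 0.0182 -0.0105  0.0074]
372 [ 0.0202 -0.0085  0.0118]
```

```bash
python3 -c "
from h import *
plan([.4782,-.2008,.13],-11.1)
"
```

```text
shift frac [-0.4627 -0.4132  0.3483] twist frac -0.6268 | dist 0.1423 rows 11 | cur ang -86.32 pos [ 0.4017 -0.2986  0.1995] tilt 0.14 F [ 0.1  0.9 -0.5] w 37.3 t 14.47
```

>>> {"method": "step_arm", "body": {"moves": [-0.1,-0.1,0,-0.05,-0.2,-0.2,0,-0.1,-0.3,-0.3,0.1,-0.16,-0.46,-0.413,0.2,-0.22,-0.463,-0.413,0.3,-0.28,-0.463,-0.413,0.348,-0.34,-0.463,-0.413,0.348,-0.4,-0.463,-0.413,0.348,-0.46,-0.463,-0.413,0.348,-0.52,-0.463,-0.413,0.348,-0.58,-0.463,-0.413,0.348,-0.627,-0.463,-0.413,0.348,-0.627,-0.463,-0.413,0.348,-0.627]}}

```text
t: 15.55
eef_pos: [0.4783, -0.2015, 0.1308]
tool_rot: [-3.126, 0.307, 0.0]
force: [1.0, 0.8, 0.5]
gripper_width: 0.426
```

```bash
python3 -c "
from h import *
plan([.4782,-.2008,.067],-11.1)
d=cap('wrist'); save(d,'w12')
"
```

```text
shift frac [-0.001  -0.0031  0.3191] twist frac -0.0011 | dist 0.0638 rows 2 | cur ang -11.23 pos [ 0.4783 -0.2015  0.1308] tilt 0.03 F [1.  0.8 0.5] w 37.5 t 15.55
```

View pics/w12.png

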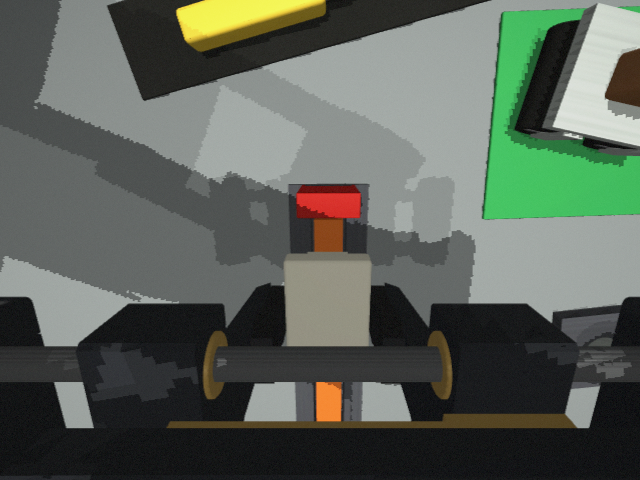

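>>> {"method": "step_arm", "body": {"moves": [0,0,0.12,0,0,0,0.22,0,0,0,0.27,0,0,0,0.29,0,0,0,0.3,0,0,0,0.31,0,0,0,0.315,0,0,0,0.315,0,0,0,0.315,0]}}

```text
t: 16.35
eef_pos: [0.4786, -0.2034, 0.0686]
tool_rot: [3.126, -0.306, 0.002]
force: [0.1, -0.4, -1.3]
gripper_width: 0.429
```

```bash
python3 -c "
from h import *
plan([.4782,-.2008,.065],-11.1)
"
```

```text
shift frac [-0.0045 -0.0125  0.0178] twist frac -0.0007 | dist 0.0044 rows 1 | cur ang -11.18 pos [ 0.4786 -0.2034  0.0686] tilt 0.07 F [ 0.1 -0.4 -1.3] w 37.8 t 16.35
```

>>> {"method": "step_arm", "body": {"moves": [-0.002,-0.006,0.005,0,-0.004,-0.012,0.01,0,-0.004,-0.012,0.014,0,-0.004,-0.012,0.014,0,-0.004,-0.012,0.014,0]}}

```text
t: 16.77
eef_pos: [0.4778, -0.2006, 0.0651]
tool_rot: [-3.127, 0.306, 0.0]
force: [0.6, -0.5, -0.3]
gripper_width: 0.427
```

>>> {"method": "step_arm", "body": {"moves": [0,0,0,0,0,0,0,0,0,0,0,0,0,0,0,0,0,0,-0.05,0,0,0,-0.15,0,0,0,-0.3,0,0,0,-0.5,0,0,0,-0.65,0,0,0,-0.65,0], "jaw": 0.045}}

```text
t: 17.6
eef_pos: [0.4812, -0.2028, 0.203]
tool_rot: [3.121, -0.305, 0.017]
force: [1.0, -0.7, 0.1]
gripper_width: 0.523
```

```bash
cat > rail.py <<'E'
from h import *
C=np.array([.4602,-.2934]); uy=np.array([np.cos(np.radians(78.9)),np.sin(np.radians(78.9))]); ux=np.array([uy[1],-uy[0]])
def chk(cam='top',name=None):
    d=cap(cam); P=cloud(d)
    if name: save(d,name)
    rx=(P[:,:,:2]-C)@ux; ry=(P[:,:,:2]-C)@uy
    m=(abs(rx)<.03)&(abs(ry)<.124)&(P[:,:,2]>.044)&(P[:,:,2]<.075)
    if cam=='wrist': m[300:]=0
    m=m.astype(np.uint8)*255
    for c in cv2.findContours(m,0,1)[0]:
        if cv2.contourArea(c)<40: continue
        k=np.zeros_like(m); cv2.drawContours(k,[c],-1,255,-1); k=cv2.erode(k,np.ones((3,3)))>0
        z=np.nanmedian(P[k][:,2]) if k.any() else .057
        w=np.array([onz(d,u,v,z)[:2]-C for u,v in c[:,0]]); w=np.stack([w@ux,w@uy],1)*1000
        r=cv2.minAreaRect(w.astype(np.float32)); print(cam,'railxy',np.round(r[0],1),'size',np.round(r[1],1),'ang',round(r[2],1),'topz',round(z*1000,1))
E
python3 -c "
from rail import *
chk('top','t13'); chk('side','s13'); chk('wrist','w13')
plan([.5419,.1756,.2],-84.5)
"
```

```text
top railxy [ -4.1 112.8] size [22.5 40.4] ang 89.6 topz 55.7
side railxy [ 1.1 88.2] size [64.7 39.4] ang 89.6 topz 58.3
wrist railxy [-0.9 93.3] size [54.7 37.8] ang 89.9 topz 56.7
wrist railxy [  0.3 123.1] size [ 1.6 39.1] ang 89.9 topz 51.7
shift frac [-0.0499 -1.9073 -0.0228] twist frac 0.6111 | dist 0.3816 rows 11 | cur ang -11.17 pos [ 0.4778 -0.2006  0.1956] tilt 0.05 F [ 1.   0.3 -1. ] w 45.8 t 17.75
```

View pics/s13.png

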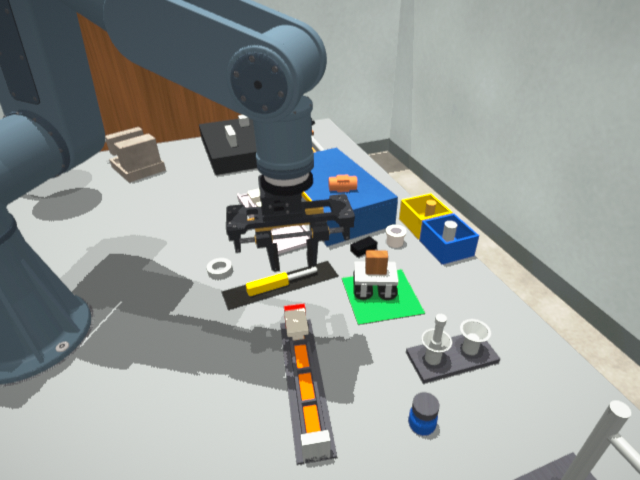

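>>> {"method": "step_arm", "body": {"moves": [0,-0.2,0,0,0,-0.4,0,0,0,-0.6,0,0,0,-0.8,0,0,0,-0.95,0,0,0,-0.95,0,0]}}

```text
t: 18.25
eef_pos: [0.5136, -0.0092, 0.1932]
tool_rot: [-3.125, 0.298, 0.006]
force: [0.2, 0.5, 0.8]
gripper_width: 0.521
```

>>> {"method": "step_arm", "body": {"moves": [-0.01,-0.2,0,0.055,-0.02,-0.4,0,0.11,-0.03,-0.6,0,0.165,-0.04,-0.8,0.05,0.22,-0.05,-0.95,0.1,0.275,-0.05,-0.95,0.2,0.33,-0.05,-0.95,0.3,0.385,-0.05,-0.95,0.4,0.44,-0.05,-0.95,0.5,0.495,-0.05,-0.95,0.5,0.55,-0.05,-0.95,0.5,0.609,-0.05,-0.95,0.5,0.609,-0.05,-0.95,0.5,0.609]}}

```text
t: 19.33
eef_pos: [0.5409, 0.1734, 0.0939]
tool_rot: [2.332, -2.102, -0.002]
force: [-1.1, -0.6, 0.8]
gripper_width: 0.523
```

```bash
python3 -c "
from h import *
plan([.5419,.1756,.040],-84.3)
"
```

```text
shift frac [-0.0106 -0.0067  0.2692] twist frac 0.0019 | dist 0.0539 rows 2 | cur ang -84.07 pos [0.5409 0.1734 0.0939] tilt 0.14 F [-1.1 -0.6  0.8] w 46.0 t 19.33
```

>>> {"method": "step_arm", "body": {"moves": [-0.01,-0.006,0.1,0,-0.01,-0.006,0.2,0,-0.01,-0.006,0.265,0,-0.01,-0.006,0.265,0,-0.01,-0.006,0.265,0]}}

```text
t: 19.75
eef_pos: [0.5419, 0.1759, 0.0414]
tool_rot: [2.33, -2.104, -0.002]
force: [0.4, -0.4, 0.8]
gripper_width: 0.523
```

>>> {"method": "step_arm", "body": {"moves": [0,0,0,0,0,0,0,0,0,0,0,0,0,0,0,0], "jaw": -1}}

```text
t: 20.08
eef_pos: [0.5434, 0.1763, 0.0431]
tool_rot: [-2.329, 2.106, -0.002]
force: [0.3, -0.7, 1.9]
gripper_width: 0.429
```

>>> {"method": "step_arm", "body": {"moves": [0,0,-0.1,0,0,0,-0.25,0,0,0,-0.4,0,0,0,-0.6,0,0,0,-0.75,0,0,0,-0.75,0,0,0,-0.75,0]}}

```text
t: 20.67
eef_pos: [0.5441, 0.1765, 0.1948]
tool_rot: [-2.327, 2.104, -0.006]
force: [0.1, -0.7, -1.5]
gripper_width: 0.426
```

```bash
cat > held.py <<'E'
from h import *
import sys
d=cap('wrist'); save(d,sys.argv[1])
P=cloud(d); s=ctrl.sense()
M=R.from_rotvec(s['tool_rot']).as_matrix(); Q=(P-s['eef_pos'])@M
m=np.zeros((480,640),bool); m[265:335,295:360]=1
print('top z',np.round(np.nanmedian(Q[m],0),4))
col=Q[230:300,327]; k=[i for i in range(70) if abs(col[i,2]-np.nanmedian(Q[m],0)[2])<.004]
print('far edge y',np.round(col[k[0]],4), '-> centre y',round(col[k[0],1]+.027,4))
E
python3 held.py w14; python3 -c "
from h import *
plan([.4663,-.2635,.195],-11.1)"
```

```text
top z [-0.0004 -0.0074  0.005 ]
far edge y [-0.0004 -0.0268  0.0076] -> centre y 0.0002
shift frac [ 2.1493  0.601  -0.0128] twist frac -0.6095 | dist 0.4464 rows 11 | cur ang -84.24 pos [0.5427 0.1763 0.1926] tilt 0.07 F [ 0.6 -0.1 -1.1] w 37.6 t 20.72
```

View pics/w14.png

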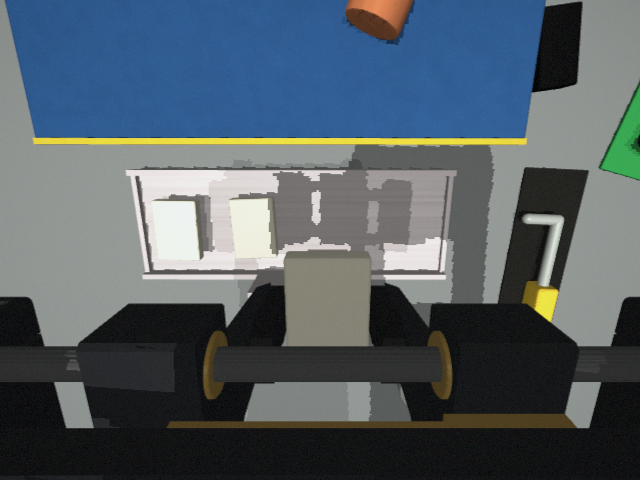

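>>> {"method": "step_arm", "body": {"moves": [0.2,0.06,0,0,0.4,0.12,0,0,0.6,0.18,0,0,0.8,0.24,0,0,1,0.3,0,0]}}

```text
t: 21.13
eef_pos: [0.5009, -0.0294, 0.1898]
tool_rot: [2.33, -2.105, -0.006]
force: [1.4, 0.0, -0.3]
gripper_width: 0.43
```

>>> {"method": "step_arm", "body": {"moves": [0.2,0.06,0,-0.05,0.4,0.12,0,-0.1,0.6,0.18,0,-0.16,0.8,0.24,0,-0.22,1,0.3,0,-0.28,1,0.3,0,-0.34,1,0.3,0.1,-0.4,1,0.3,0.2,-0.46,1,0.3,0.3,-0.52,1,0.3,0.35,-0.58,1,0.3,0.35,-0.61,1,0.3,0.35,-0.61,1,0.3,0.35,-0.61]}}

```text
t: 22.22
eef_pos: [0.4625, -0.2326, 0.1205]
tool_rot: [-3.125, 0.308, 0.004]
force: [0.4, 0.4, -0.8]
gripper_width: 0.43
```

```bash
python3 -c "
from h import *
plan([.4661,-.2635,.065],-11.1)"
```

```text
shift frac [0.0485 0.1485 0.2771] twist frac -0.0012 | dist 0.0636 rows 2 | cur ang -11.24 pos [ 0.4625 -0.2326  0.1205] tilt 0.18 F [ 0.4  0.4 -0.8] w 37.8 t 22.22
```

>>> {"method": "step_arm", "body": {"moves": [0.025,0.07,0,0,0.048,0.149,0,0,0.048,0.149,0.1,0,0.048,0.149,0.18,0,0.048,0.149,0.21,0,0.048,0.149,0.23,0,0.048,0.149,0.24,0,0.048,0.149,0.25,0,0.048,0.149,0.25,0,0.048,0.149,0.25,0]}}

```text
t: 23.05
eef_pos: [0.4675, -0.2647, 0.0728]
tool_rot: [3.126, -0.302, 0.001]
force: [-0.1, 0.3, -0.6]
gripper_width: 0.429
```

```bash
python3 -c "
from h import *
plan([.4661,-.2635,.065],-11.1)
d=cap('wrist'); save(d,'w15')"
```

```text
shift frac [-0.0082 -0.0046  0.0388] twist frac 0.0005 | dist 0.008 rows 1 | cur ang -11.05 pos [ 0.4675 -0.2647  0.0728] tilt 0.06 F [-0.1  0.3 -0.6] w 37.7 t 23.05
```

View pics/w15.png

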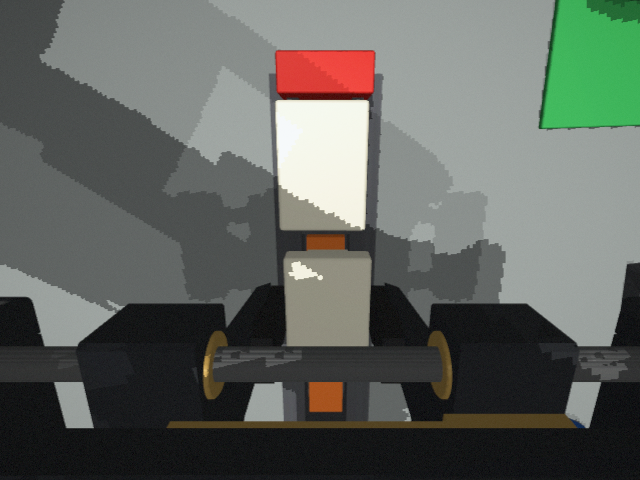

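>>> {"method": "step_arm", "body": {"moves": [-0.008,-0.004,0.01,0,-0.008,-0.004,0.02,0,-0.008,-0.004,0.03,0,-0.008,-0.004,0.037,0,-0.008,-0.004,0.04,0,-0.008,-0.004,0.04,0,-0.008,-0.004,0.04,0]}}

```text
t: 23.68
eef_pos: [0.4657, -0.2633, 0.0641]
tool_rot: [-3.127, 0.302, 0.0]
force: [-0.7, 1.0, 2.4]
gripper_width: 0.423
```

>>> {"method": "step_arm", "body": {"moves": [0,0,0,0,0,0,0,0,0,0,0,0,0,0,0,0,0,0,-0.05,0,0,0,-0.15,0,0,0,-0.3,0,0,0,-0.5,0,0,0,-0.65,0,0,0,-0.65,0], "jaw": 0.045}}

```text
t: 24.52
eef_pos: [0.4688, -0.2659, 0.2021]
tool_rot: [3.12, -0.301, 0.016]
force: [1.2, -0.8, 0.2]
gripper_width: 0.526
```

```bash
python3 -c "
from rail import *
chk('wrist','w16')
plan([.5394,.2408,.2],-82)
"
```

```text
wrist railxy [-0.8 30.7] size [54.3 37.8] ang 90.0 topz 56.7
wrist railxy [-0.9 92.5] size [53.1 37.8] ang 90.0 topz 56.8
wrist railxy [  0.5 122.7] size [39.4  2.2] ang 0.1 topz 51.5
shift frac [-0.1326 -2.5509 -0.0177] twist frac 0.5913 | dist 0.5109 rows 13 | cur ang -11.04 pos [ 0.4677 -0.265   0.199 ] tilt 0.5 F [ 0.2  0.2 -0.1] w 45.6 t 24.57
```

>>> {"method": "step_arm", "body": {"moves": [0,-0.2,0,0,0,-0.4,0,0,0,-0.6,0,0,0,-0.8,0,0,0,-1,0,0]}}

```text
t: 24.98
eef_pos: [0.5033, -0.0651, 0.1933]
tool_rot: [-3.126, 0.304, 0.002]
force: [1.4, -0.5, 0.4]
gripper_width: 0.521
```

>>> {"method": "step_arm", "body": {"moves": [-0.02,-0.2,0,0.055,-0.04,-0.4,0,0.11,-0.06,-0.6,0,0.165,-0.08,-0.8,0,0.22,-0.1,-1,0,0.275,-0.13,-1,0,0.33,-0.13,-1,0,0.385,-0.13,-1,0,0.44,-0.13,-1,0,0.495,-0.13,-1,0,0.55,-0.13,-1,0,0.591,-0.13,-1,0,0.591,-0.13,-1,0,0.591]}}

```text
t: 26.07
eef_pos: [0.5163, 0.1342, 0.1933]
tool_rot: [2.374, -2.056, -0.002]
force: [-0.5, 0.8, 0.7]
gripper_width: 0.524
```

```bash
python3 pieces.py w17; python3 -c "
from h import *
plan([.5394,.2408,.1],-82)
"
```

```text
C [539.9 240.4] size [53.5 39.4] ang 7.9 rf [-0.0714  0.0353]
C [531.4 307.1] size [54.  40.7] ang 4.5 rf [-0.0732  0.1025]
C [645.  -90.5] size [27.3 11.6] ang 22.6 rf [-1.000e-04 -3.045e-01]
shift frac [-0.8322 -0.0368 -0.0324] twist frac 0.0199 | dist 0.1667 rows 4 | cur ang -81.81 pos [0.5164 0.1342 0.1935] tilt 0.07 F [ 0.8 -0.1  0.3] w 46.2 t 26.12
shift frac [-0.5111 -0.1903  0.4674] twist frac 0.0016 | dist 0.1436 rows 4 | cur ang -81.81 pos [0.5164 0.1342 0.1935] tilt 0.07 F [ 0.8 -0.1  0.3] w 46.2 t 26.12
```

>>> {"method": "step_arm", "body": {"moves": [-0.17,-0.06,0,0,-0.34,-0.12,0.1,0,-0.511,-0.19,0.25,0,-0.511,-0.19,0.4,0,-0.511,-0.19,0.467,0,-0.511,-0.19,0.467,0,-0.511,-0.19,0.467,0]}}

```text
t: 26.7
eef_pos: [0.5395, 0.2399, 0.1002]
tool_rot: [2.37, -2.058, -0.002]
force: [1.1, -1.1, 0.8]
gripper_width: 0.526
```

```bash
python3 -c "
from h import *
plan([.5394,.2406,.040],-82)
"
```

```text
shift frac [-0.0036 -0.0005  0.3011] twist frac 0.0005 | dist 0.0602 rows 2 | cur ang -81.94 pos [0.5395 0.2399 0.1002] tilt 0.15 F [ 1.1 -1.1  0.8] w 46.3 t 26.7
```

>>> {"method": "step_arm", "body": {"moves": [-0.003,0,0.12,0,-0.003,0,0.24,0,-0.003,0,0.3,0,-0.003,0,0.3,0,-0.003,0,0.3,0]}}

```text
t: 27.12
eef_pos: [0.5408, 0.2408, 0.0418]
tool_rot: [-2.371, 2.061, -0.001]
force: [0.3, 0.0, 0.7]
gripper_width: 0.523
```

>>> {"method": "step_arm", "body": {"moves": [0,0,0,0,0,0,0,0,0,0,0,0,0,0,0,0], "jaw": -1}}

```text
t: 27.45
eef_pos: [0.5416, 0.2415, 0.0427]
tool_rot: [-2.37, 2.059, -0.004]
force: [-0.8, -2.2, 7.5]
gripper_width: 0.426
```

>>> {"method": "step_arm", "body": {"moves": [0,0,-0.1,0,0,0,-0.25,0,0,0,-0.4,0,0,0,-0.6,0,0,0,-0.75,0,0,0,-0.75,0,0,0,-0.75,0]}}

```text
t: 28.03
eef_pos: [0.5416, 0.2418, 0.1938]
tool_rot: [-2.368, 2.057, -0.005]
force: [-0.3, 0.6, -0.8]
gripper_width: 0.426
```

```bash
python3 held.py w18; python3 -c "
from h import *
plan([.4544,-.3233,.125],-11.1)"
```

```text
top z [-0.0005 -0.0076  0.0047]
far edge y [-0.0005 -0.0261  0.0081] -> centre y 0.0009
shift frac [2.7363 0.8208 0.3306] twist frac -0.5905 | dist 0.5752 rows 14 | cur ang -81.96 pos [0.5403 0.2415 0.1915] tilt 0.1 F [-0.  -0.9 -0.8] w 38.0 t 28.08
```

>>> {"method": "step_arm", "body": {"moves": [0.2,0.06,0,0,0.4,0.12,0,0,0.6,0.18,0,0,0.8,0.24,0,0,1,0.3,0,0]}}

```text
t: 28.5
eef_pos: [0.5067, 0.0341, 0.1887]
tool_rot: [2.371, -2.058, -0.005]
force: [0.9, 0.2, -0.0]
gripper_width: 0.429
```

>>> {"method": "step_arm", "body": {"moves": [0.2,0.06,0,-0.05,0.4,0.12,0,-0.1,0.6,0.18,0,-0.15,0.8,0.24,0,-0.2,1,0.3,0,-0.25,1,0.3,0,-0.31,1,0.3,0,-0.37,1,0.3,0,-0.43,1,0.3,0,-0.49,1,0.3,0,-0.55,1,0.3,0,-0.59,1,0.3,0,-0.59]}}

```text
t: 29.5
eef_pos: [0.4761, -0.1703, 0.1887]
tool_rot: [-3.125, 0.301, 0.005]
force: [-0.1, 0.4, -0.9]
gripper_width: 0.433
```

```bash
python3 -c "
from h import *
plan([.4543,-.3233,.09],-11.1)"
```

```text
shift frac [0.0406 0.7724 0.4921] twist frac 0.0009 | dist 0.1834 rows 5 | cur ang -10.99 pos [ 0.4761 -0.1703  0.1887] tilt 0.23 F [-0.1  0.4 -0.9] w 38.1 t 29.5
```

>>> {"method": "step_arm", "body": {"moves": [0.01,0.2,0,0,0.02,0.4,0,0,0.03,0.6,0.05,0,0.04,0.772,0.15,0,0.04,0.772,0.3,0,0.04,0.772,0.45,0,0.04,0.772,0.49,0,0.04,0.772,0.49,0,0.04,0.772,0.49,0]}}

```text
t: 30.25
eef_pos: [0.4551, -0.3234, 0.0925]
tool_rot: [-3.125, 0.307, 0.002]
force: [0.3, 0.2, -1.0]
gripper_width: 0.428
```

```bash
python3 held.py w19; python3 -c "
from h import *
plan([.4542,-.3233,.065],-11.1)"
```

```text
top z [-0.0015 -0.0073  0.0082]
far edge y [-0.0015 -0.0261  0.0122] -> centre y 0.0009
shift frac [-0.0091 -0.0025  0.1437] twist frac -0.0007 | dist 0.0288 rows 1 | cur ang -11.18 pos [ 0.4559 -0.3241  0.0937] tilt 0.06 F [ 0.9 -0.3  0.2] w 37.2 t 30.3
```

View pics/w19.png

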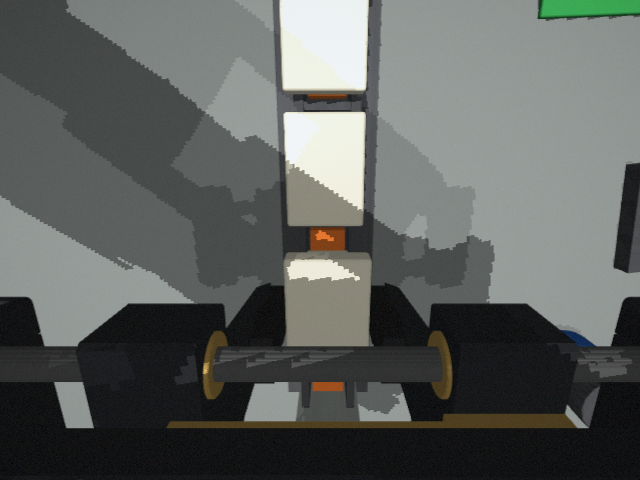

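Aligned with the channel (held piece at column 328, carrier at 327). I'll lower it.

>>> {"method": "step_arm", "body": {"moves": [-0.006,-0.003,0.05,0,-0.006,-0.003,0.09,0,-0.006,-0.003,0.11,0,-0.006,-0.003,0.12,0,-0.006,-0.003,0.13,0,-0.006,-0.003,0.135,0,-0.006,-0.003,0.14,0,-0.006,-0.003,0.14,0,-0.006,-0.003,0.14,0]}}

```text
t: 31.05
eef_pos: [0.4542, -0.3234, 0.0649]
tool_rot: [3.126, -0.306, 0.0]
force: [0.8, -0.4, -1.3]
gripper_width: 0.429
```

```bash
python3 -c "
from h import *
plan([.4543,-.3233,.064],-11.1)"
```

```text
shift frac [ 0.0002 -0.0003  0.0043] twist frac -0.0006 | dist 0.0009 rows 1 | cur ang -11.17 pos [ 0.4542 -0.3234  0.0649] tilt 0.02 F [ 0.8 -0.4 -1.3] w 37.7 t 31.05
```

>>> {"method": "step_arm", "body": {"moves": [0,0,0.004,0,0,0,0.004,0]}}

```text
t: 31.22
eef_pos: [0.4542, -0.3233, 0.064]
tool_rot: [3.127, -0.306, 0.0]
force: [-0.4, -0.0, 0.5]
gripper_width: 0.428
```

>>> {"method": "step_arm", "body": {"moves": [0,0,0,0,0,0,0,0,0,0,0,0,0,0,0,0,0,0,-0.05,0,0,0,-0.15,0,0,0,-0.3,0,0,0,-0.5,0,0,0,-0.65,0,0,0,-0.65,0], "jaw": 0.045}}

```text
t: 32.05
eef_pos: [0.457, -0.3261, 0.2021]
tool_rot: [3.118, -0.304, 0.015]
force: [0.7, -0.0, 1.0]
gripper_width: 0.52
```

```bash
python3 -c "
from rail import *
chk('wrist','w20')
plan([.5312,.3072,.2],-85.5)
"
```

```text
wrist railxy [ -0.6 -30.8] size [54.4 37.8] ang 89.8 topz 56.7
wrist railxy [-0.8 29.5] size [37.8 53.3] ang 0.1 topz 56.8
wrist railxy [-0.1 93.7] size [58.1 39.5] ang 89.9 topz 56.7
shift frac [-0.2429 -3.1746 -0.0237] twist frac 0.6195 | dist 0.6368 rows 16 | cur ang -11.16 pos [ 0.456  -0.3251  0.199 ] tilt 0.51 F [-0.3  0.2  0.1] w 46.1 t 32.1
```

>>> {"method": "step_arm", "body": {"moves": [0,-0.2,0,0,0,-0.4,0,0,0,-0.6,0,0,0,-0.8,0,0,0,-1,0,0]}}

```text
t: 32.52
eef_pos: [0.4921, -0.125, 0.193]
tool_rot: [-3.126, 0.307, 0.003]
force: [0.7, 0.7, -0.1]
gripper_width: 0.519
```

>>> {"method": "step_arm", "body": {"moves": [-0.02,-0.2,0,0,-0.04,-0.4,0,0,-0.08,-0.6,0,0,-0.12,-0.8,0,0,-0.15,-1,0,0]}}

```text
t: 32.93
eef_pos: [0.5009, 0.0771, 0.193]
tool_rot: [3.127, -0.306, -0.003]
force: [-0.0, 0.4, -0.3]
gripper_width: 0.527
```

>>> {"method": "step_arm", "body": {"moves": [-0.02,-0.2,0,0.055,-0.04,-0.4,0,0.11,-0.06,-0.6,0,0.165,-0.08,-0.8,0,0.22,-0.1,-1,0,0.275,-0.13,-1,0,0.33,-0.13,-1,0,0.385,-0.13,-1,0,0.44,-0.13,-1,0,0.495,-0.13,-1,0,0.55,-0.13,-1,0,0.619,-0.13,-1,0,0.619,-0.13,-1,0,0.619]}}

```text
t: 34.02
eef_pos: [0.5149, 0.2761, 0.1931]
tool_rot: [2.309, -2.128, -0.001]
force: [-0.5, -0.2, -0.1]
gripper_width: 0.524
```

```bash
python3 -c "
from h import *
plan([.5312,.3072,.09],-85.5)
"
```

```text
shift frac [-0.1486 -0.0949  0.5152] twist frac 0.0014 | dist 0.1089 rows 3 | cur ang -85.33 pos [0.5149 0.2761 0.1931] tilt 0.09 F [-0.5 -0.2 -0.1] w 46.1 t 34.02
```

>>> {"method": "step_arm", "body": {"moves": [-0.08,-0.05,0.15,0,-0.149,-0.095,0.3,0,-0.149,-0.095,0.45,0,-0.149,-0.095,0.515,0,-0.149,-0.095,0.515,0,-0.149,-0.095,0.515,0]}}

```text
t: 34.52
eef_pos: [0.5315, 0.3071, 0.0906]
tool_rot: [2.308, -2.129, -0.001]
force: [0.2, -0.3, 1.0]
gripper_width: 0.525
```

```bash
python3 -c "
from h import *
plan([.5312,.3072,.040],-85.5)
"
```

```text
shift frac [-0.0008  0.0008  0.2528] twist frac 0.001 | dist 0.0506 rows 2 | cur ang -85.38 pos [0.5315 0.3071 0.0906] tilt 0.11 F [ 0.2 -0.3  1. ] w 46.2 t 34.52
```

>>> {"method": "step_arm", "body": {"moves": [0,0,0.1,0,0,0,0.2,0,0,0,0.25,0,0,0,0.25,0,0,0,0.25,0]}}

```text
t: 34.93
eef_pos: [0.5326, 0.3075, 0.0421]
tool_rot: [-2.308, 2.131, -0.001]
force: [0.3, -0.5, 0.7]
gripper_width: 0.522
```

>>> {"method": "step_arm", "body": {"moves": [0,0,0,0,0,0,0,0,0,0,0,0,0,0,0,0], "jaw": -1}}

```text
t: 35.27
eef_pos: [0.5333, 0.3079, 0.0428]
tool_rot: [-2.306, 2.13, -0.002]
force: [-0.7, 0.2, 6.8]
gripper_width: 0.428
```

>>> {"method": "step_arm", "body": {"moves": [0,0,-0.1,0,0,0,-0.25,0,0,0,-0.4,0,0,0,-0.6,0,0,0,-0.75,0,0,0,-0.75,0,0,0,-0.75,0]}}

```text
t: 35.85
eef_pos: [0.5334, 0.308, 0.1939]
tool_rot: [-2.304, 2.128, -0.004]
force: [-0.2, 0.0, -0.3]
gripper_width: 0.429
```

```bash
python3 held.py w21; python3 -c "
from h import *
plan([.4426,-.3832,.125],-11.1)"
```

```text
top z [-0.0008 -0.0075  0.0046]
far edge y [-0.0008 -0.026   0.0083] -> centre y 0.001
shift frac [3.4074 0.7209 0.3306] twist frac -0.6195 | dist 0.6997 rows 17 | cur ang -85.44 pos [0.5321 0.3075 0.1916] tilt 0.08 F [ 1.3 -0.1 -1.7] w 37.6 t 35.9
```

>>> {"method": "step_arm", "body": {"moves": [0.2,0.05,0,0,0.4,0.1,0,0,0.6,0.15,0,0,0.8,0.2,0,0,1,0.2,0,0]}}

```text
t: 36.32
eef_pos: [0.5047, 0.1037, 0.1884]
tool_rot: [2.306, -2.128, -0.007]
force: [1.1, 0.0, -0.6]
gripper_width: 0.423
```

>>> {"method": "step_arm", "body": {"moves": [0.2,0.05,0,0,0.4,0.1,0,0,0.6,0.15,0,0,0.8,0.2,0,0,1,0.2,0,0]}}

```text
t: 36.73
eef_pos: [0.481, -0.0986, 0.1887]
tool_rot: [2.307, -2.13, -0.007]
force: [0.2, 0.2, -0.2]
gripper_width: 0.428
```

>>> {"method": "step_arm", "body": {"moves": [0.2,0.05,0,-0.05,0.4,0.1,0,-0.1,0.6,0.15,0,-0.15,0.8,0.2,0,-0.2,1,0.3,0,-0.25,1,0.3,0,-0.31,1,0.3,0,-0.37,1,0.3,0,-0.43,1,0.3,0,-0.49,1,0.3,0,-0.55,1,0.3,0,-0.62,1,0.3,0,-0.62]}}

```text
t: 37.73
eef_pos: [0.4391, -0.3008, 0.1887]
tool_rot: [-3.125, 0.295, 0.005]
force: [-0.6, -0.8, -0.2]
gripper_width: 0.428
```

```bash
python3 -c "
from h import *
plan([.4425,-.3830,.09],-11.1)"
```

```text
shift frac [0.0954 0.4018 0.4923] twist frac 0.0027 | dist 0.1285 rows 4 | cur ang -10.77 pos [ 0.4391 -0.3008  0.1887] tilt 0.24 F [-0.6 -0.8 -0.2] w 37.6 t 37.73
```

>>> {"method": "step_arm", "body": {"moves": [0.03,0.2,0,0.003,0.095,0.4,0,0.003,0.095,0.4,0.15,0.003,0.095,0.4,0.3,0.003,0.095,0.4,0.45,0.003,0.095,0.4,0.49,0.003,0.095,0.4,0.49,0.003,0.095,0.4,0.49,0.003]}}

```text
t: 38.4
eef_pos: [0.4432, -0.3836, 0.0927]
tool_rot: [-3.125, 0.314, 0.002]
force: [0.8, -0.5, -0.3]
gripper_width: 0.428
```

```bash
python3 held.py w22; python3 -c "
from h import *
plan([.4425,-.3830,.065],-11.1)"
```

```text
top z [-0.0015 -0.0075  0.0084]
far edge y [-0.0015 -0.0261  0.0101] -> centre y 0.0009
shift frac [-0.0086 -0.0055  0.1454] twist frac -0.0029 | dist 0.0292 rows 1 | cur ang -11.44 pos [ 0.4439 -0.3844  0.0941] tilt 0.08 F [ 0.1 -0.5 -0.2] w 37.7 t 38.45
```

View pics/w22.png

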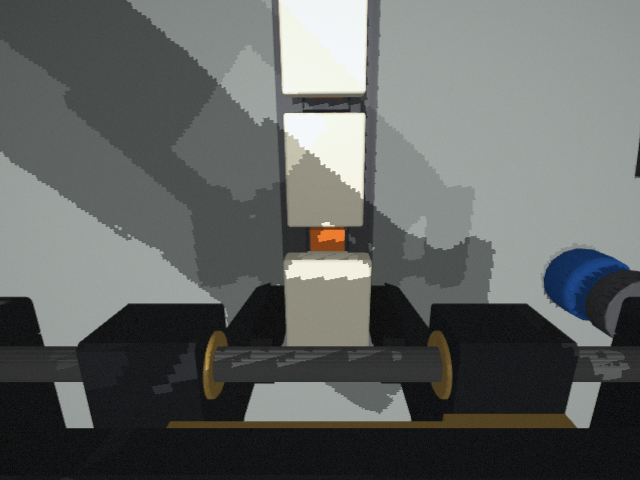

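>>> {"method": "step_arm", "body": {"moves": [-0.006,-0.005,0.05,-0.003,-0.006,-0.005,0.09,-0.003,-0.006,-0.005,0.11,-0.003,-0.006,-0.005,0.12,-0.003,-0.006,-0.005,0.13,-0.003,-0.006,-0.005,0.135,-0.003,-0.006,-0.005,0.143,-0.003,-0.006,-0.005,0.143,-0.003,-0.006,-0.005,0.143,-0.003]}}

```text
t: 39.2
eef_pos: [0.4424, -0.3828, 0.0644]
tool_rot: [3.127, -0.302, 0.0]
force: [0.7, 0.4, -0.5]
gripper_width: 0.432
```

```bash
python3 -c "
from h import *
plan([.4425,-.3830,.064],-11.1)"
```

```text
shift frac [0.0006 0.0011 0.0019] twist frac 0.0004 | dist 0.0005 rows 1 | cur ang -11.05 pos [ 0.4424 -0.3828  0.0644] tilt 0.01 F [ 0.7  0.4 -0.5] w 38.0 t 39.2
```

>>> {"method": "step_arm", "body": {"moves": [0,0,0,0,0,0,0,0,0,0,0,0,0,0,0,0,0,0,-0.05,0,0,0,-0.15,0,0,0,-0.3,0,0,0,-0.5,0,0,0,-0.65,0,0,0,-0.65,0], "jaw": 0.045}}

```text
t: 40.03
eef_pos: [0.445, -0.3858, 0.2028]
tool_rot: [3.118, -0.301, 0.014]
force: [0.9, -0.6, 1.5]
gripper_width: 0.525
```

```bash
python3 -c "
from rail import *
chk('wrist','w23')
d=cap('top'); save(d,'t23')
plan([.66,-.13,.2],-22.5)
print(ctrl.sense()['joint_positions'])
"; python3 m0.py | grep -A1 -E "roller|pad|yellow handle"
```

```text
wrist railxy [ -0.2 -93.4] size [38.6 57.3] ang 0.1 topz 56.7
wrist railxy [ -0.6 -31.9] size [52.7 37.8] ang 90.0 topz 56.7
wrist railxy [-0.8 29.2] size [37.8 54. ] ang 0.1 topz 56.7
wrist railxy [-1.1 68.6] size [37.4 12.2] ang 0.2 topz 56.4
shift frac [ 0.8218 -1.4519 -0.0176] twist frac 0.0955 | dist 0.3337 rows 9 | cur ang -11.05 pos [ 0.4431 -0.3835  0.1968] tilt 0.25 F [-1.   0.1 -0.2] w 45.8 t 40.13
[-9.15878966e-01  2.60025899e-01  1.63644194e+00 -9.93514610e-06
  1.24079165e+00 -7.23097713e-01]
yellow handle z 0.0255 c [458.8 -42.9] size [90.4 20.9] ang 3.4 
 [[413.0, -35.0], [414.0, -56.0], [505.0, -51.0], [503.0, -30.0]]
--
pad z 0.0026 c [ 676.  -150.9] size [138.7 138.6] ang 81.0 
 [[597.0, -208.0], [733.0, -230.0], [755.0, -93.0], [618.0, -71.0]]Traceback (most recent call last):
  File "m0.py", line 19, in <module>
    rect('whitecap',m((0,0,170),(179,40,255),(462,280,480,312)),.052)
    ~~~~^^^^^^^^^^^^^^^^^^^^^^^^^^^^^^^^^^^^^^^^^^^^^^^^^^^^^^^^^^^^^
  File "m0.py", line 6, in rect
    cs=cv2.findContours(a,cv2.RETR_EXTERNAL,cv2.CHAIN_APPROX_NONE)[0]; c=max(cs,key=cv2.contourArea)[:,0]
                                                                         ~~~^^^^^^^^^^^^^^^^^^^^^^^^
ValueError: max() iterable argument is empty
```

View pics/t23.png

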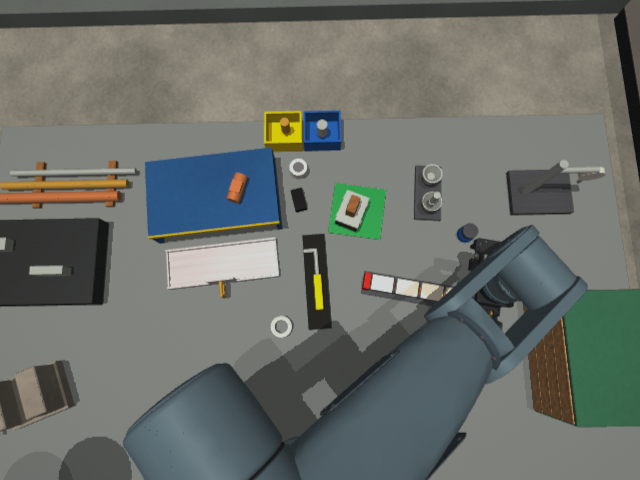

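```bash
python3 -c "
from h import *
plan([.64,-.215,.22],-11)
"
```

```text
shift frac [ 0.8094 -1.0119 -0.1259] twist frac -0.0004 | dist 0.2604 rows 7 | cur ang -11.05 pos [ 0.4424 -0.3826  0.1948] tilt 0.05 F [ 0.  -0.1 -1. ] w 46.0 t 40.18
```

>>> {"method": "step_arm", "body": {"moves": [0.1,-0.15,-0.12,0,0.22,-0.3,-0.12,0,0.35,-0.45,-0.12,0,0.48,-0.6,-0.12,0,0.6,-0.75,-0.12,0,0.72,-0.9,-0.12,0,0.81,-1,-0.12,0,0.81,-1,-0.12,0,0.81,-1,-0.12,0], "jaw": 0.14}}

```text
t: 40.93
eef_pos: [0.6395, -0.2157, 0.2158]
tool_rot: [-3.126, 0.298, 0.006]
force: [-0.5, -0.1, 0.3]
gripper_width: 0.569
```

```bash
python3 -c "
from h import *
d=cap('wrist'); save(d,'w24'); P=cloud(d)
plan([.64,-.215,.22],-11)
def lay(lo,hi):
  a=((P[:,:,2]>lo)&(P[:,:,2]<hi)).astype(np.uint8)*255; a[300:]=0
  a=cv2.morphologyEx(a,cv2.MORPH_OPEN,np.ones((3,3)))
  for c in cv2.findContours(a,0,1)[0]:
    if cv2.contourArea(c)<200: continue
    k=np.zeros_like(a); cv2.drawContours(k,[c],-1,255,-1); z=np.nanmedian(P[k>0][:,2])
    w=np.array([onz(d,u,v,z)[:2] for u,v in c[:,0]])*1000
    r=cv2.minAreaRect(w.astype(np.float32)); print(np.round(r[0],1),np.round(r[1],1),round(r[2],1),'z',round(z,4))
print('handle');lay(.094,.112)
print('body');lay(.052,.063)
"
```

```text
shift frac [ 0.0043 -0.0102 -0.0198] twist frac 0.0001 | dist 0.0045 rows 1 | cur ang -10.99 pos [ 0.6387 -0.2168  0.2161] tilt 0.22 F [-0.8 -1.3 -0.9] w 50.4 t 40.98
handle
[ 670.7 -133.7] [23.9 43.5] 67.3 z 0.1036
body
[ 470.8 -242.7] [14.1 39.7] 79.2 z 0.0566
[ 478.8 -202.3] [54.3 39.8] 78.8 z 0.0568
[ 670.9 -133.4] [61.9 85.9] 67.3 z 0.0572
[871.9 -95.2] [30.9 45.4] 89.5 z 0.0592
```

View pics/w24.png

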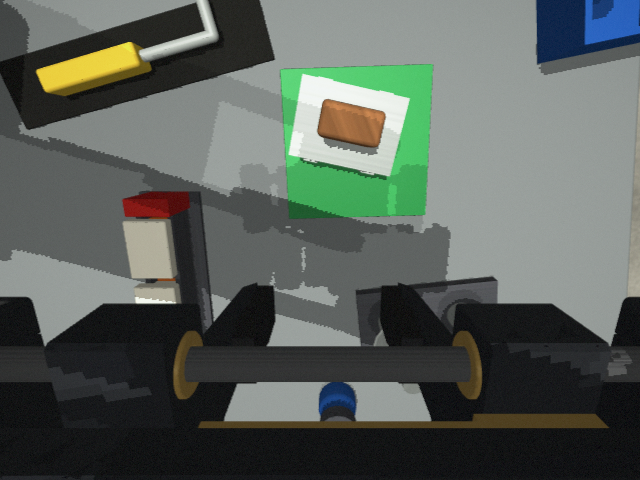

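```bash
python3 -c "
from h import *
plan([.670,-.1335,.15],67.3)
"
```

```text
shift frac [ 0.0752 -0.4386  0.3303] twist frac -0.6524 | dist 0.1108 rows 11 | cur ang -10.99 pos [ 0.6387 -0.2168  0.2161] tilt 0.22 F [-0.8 -1.3 -0.9] w 50.4 t 40.98
```

>>> {"method": "step_arm", "body": {"moves": [0.02,-0.1,0,-0.055,0.04,-0.2,0,-0.11,0.06,-0.3,0,-0.165,0.075,-0.4,0,-0.22,0.075,-0.438,0,-0.275,0.075,-0.438,0.05,-0.33,0.075,-0.438,0.1,-0.385,0.075,-0.438,0.15,-0.44,0.075,-0.438,0.2,-0.5,0.075,-0.438,0.25,-0.56,0.075,-0.438,0.3,-0.62,0.075,-0.438,0.33,-0.652,0.075,-0.438,0.33,-0.652,0.075,-0.438,0.33,-0.652]}}

```text
t: 42.15
eef_pos: [0.6699, -0.1356, 0.1514]
tool_rot: [-2.619, -1.732, 0.002]
force: [0.5, -0.3, -0.9]
gripper_width: 0.569
```

```bash
python3 -c "
from h import *
plan([.670,-.1335,.084],67.3)
d=cap('wrist'); save(d,'w25')
"
```

```text
shift frac [ 0.0099 -0.003   0.3372] twist frac -0.0029 | dist 0.0675 rows 2 | cur ang 66.95 pos [ 0.6699 -0.1356  0.1514] tilt 0.12 F [ 0.5 -0.3 -0.9] w 50.1 t 42.15
```

View pics/w25.png

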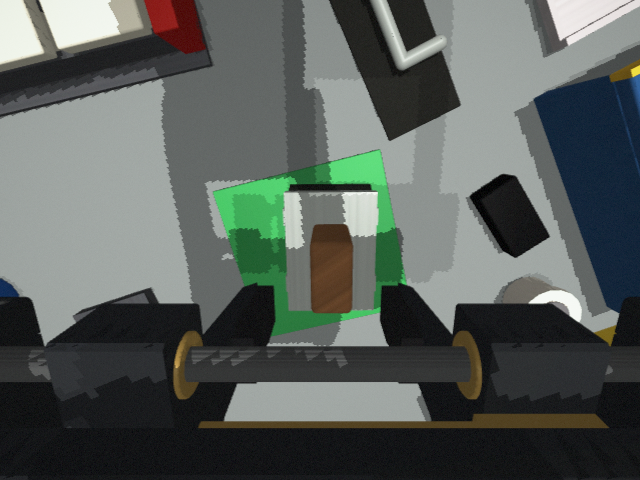

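>>> {"method": "step_arm", "body": {"moves": [0.01,-0.002,0.12,-0.003,0.01,-0.002,0.24,-0.003,0.01,-0.002,0.335,-0.003,0.01,-0.002,0.335,-0.003,0.01,-0.002,0.335,-0.003]}}

```text
t: 42.62
eef_pos: [0.6709, -0.1325, 0.0849]
tool_rot: [-2.612, -1.743, 0.002]
force: [0.4, 0.6, 0.5]
gripper_width: 0.571
```

>>> {"method": "step_arm", "body": {"moves": [0,0,0,0,0,0,0,0,0,0,0,0,0,0,0,0,0,0,0,0,0,0,0,0], "jaw": -1, "force": 60}}

```text
t: 43.12
eef_pos: [0.6724, -0.1328, 0.0866]
tool_rot: [2.61, 1.745, 0.002]
force: [-1.1, -0.2, 4.8]
gripper_width: 0.268
```

>>> {"method": "step_arm", "body": {"moves": [0,0,-0.05,0,0,0,-0.15,0,0,0,-0.3,0,0,0,-0.45,0,0,0,-0.45,0,0,0,-0.45,0]}}

```text
t: 43.62
eef_pos: [0.6724, -0.1325, 0.1769]
tool_rot: [2.609, 1.745, 0.003]
force: [-0.0, 1.0, -4.5]
gripper_width: 0.272
```

```bash
python3 -c "
from h import *
plan([.66,-.18,.17],-11.1)
d=cap('wrist'); save(d,'w26')
"
```

```text
shift frac [-0.2434  0.0331  0.0348] twist frac 0.6555 | dist 0.0496 rows 11 | cur ang 67.56 pos [ 0.6724 -0.1325  0.1769] tilt 0.19 F [-0.   1.  -4.5] w 23.9 t 43.62
```

View pics/w26.png

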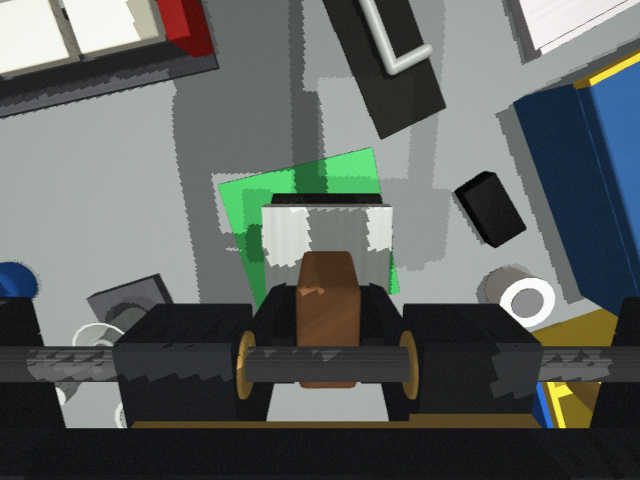

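>>> {"method": "step_arm", "body": {"moves": [-0.02,0.05,-0.1,0.055,-0.04,0.1,-0.1,0.11,-0.06,0.15,-0.1,0.165,-0.08,0.2,-0.1,0.22,-0.1,0.25,-0.1,0.275,-0.12,0.25,-0.1,0.33,-0.14,0.25,-0.1,0.385,-0.16,0.25,-0.1,0.44,-0.18,0.25,-0.1,0.5,-0.2,0.25,-0.1,0.56,-0.22,0.25,-0.1,0.62,-0.22,0.25,-0.1,0.656,-0.22,0.25,-0.1,0.656,-0.22,0.25,-0.1,0.656]}}

```text
t: 44.83
eef_pos: [0.6997, -0.1915, 0.1921]
tool_rot: [-3.125, 0.302, 0.007]
force: [0.4, -0.1, -4.7]
gripper_width: 0.264
```

```bash
python3 -c "
from rail import *
plan([*C,.16],-11.1)
"
```

```text
shift frac [-1.0773  0.7295  0.1647] twist frac 0.0006 | dist 0.2623 rows 7 | cur ang -11.02 pos [ 0.6997 -0.1915  0.1921] tilt 0.28 F [ 0.4 -0.1 -4.7] w 23.2 t 44.83
```

>>> {"method": "step_arm", "body": {"moves": [-0.15,0,0,0,-0.3,0.05,0,0,-0.45,0.15,0,0,-0.6,0.3,0,0,-0.75,0.45,0,0,-0.9,0.6,0,0,-1,0.73,0.1,0,-1,0.73,0.16,0,-1,0.73,0.16,0,-1,0.73,0.16,0]}}

```text
t: 45.67
eef_pos: [0.476, -0.2958, 0.1621]
tool_rot: [-3.124, 0.304, 0.003]
force: [-0.0, -0.4, -4.8]
gripper_width: 0.266
```

```bash
python3 -c "
from rail import *
d=cap('wrist'); save(d,'w27'); P=cloud(d); s=ctrl.sense()
M=R.from_rotvec(s['tool_rot']).as_matrix(); Q=(P-s['eef_pos'])@M
for r in range(180,262,6): print(r,np.round(Q[r,328],4), end=' ')
plan([*C,.138],-11.1)
"
```

```text
180 [-0.0012 -0.0494  0.1056] 186 [-0.0012 -0.0452  0.1066] 192 [-0.0012 -0.0411  0.1066] 198 [-0.0012 -0.0443  0.0561] 204 [-0.0012 -0.044   0.0381] 210 [-0.0012 -0.0424  0.0307] 216 [-0.0012 -0.0395  0.0307] 222 [-0.0012 -0.0365  0.031 ] 228 [-0.0012 -0.0335  0.0312] 234 [-0.0012 -0.0305  0.031 ] 240 [-0.0012 -0.0275  0.0309] 246 [-0.0012 -0.0249  0.0297] 252 [-0.0012 -0.0228  0.0266] 258 [-0.0012 -0.0227  0.0177] shift frac [-0.0849  0.0038  0.1254] twist frac 0.0002 | dist 0.0303 rows 1 | cur ang -11.08 pos [ 0.477  -0.2959  0.1631] tilt 0.06 F [ 0.1 -0.  -5. ] w 23.8 t 45.72
```

View pics/w27.png

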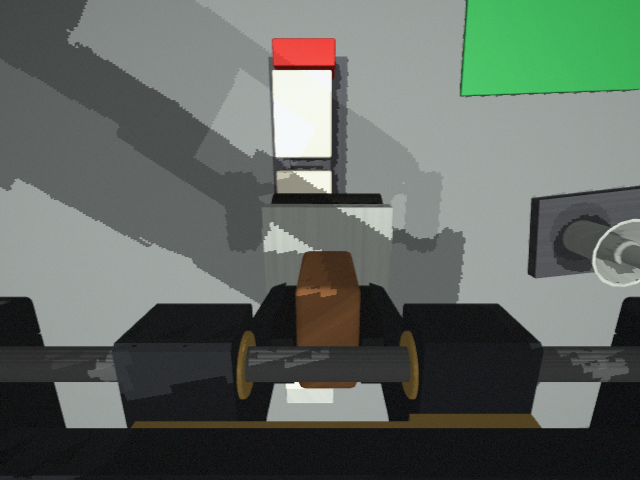

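>>> {"method": "step_arm", "body": {"moves": [-0.04,0.002,0,0,-0.085,0.003,0,0,-0.085,0.003,0.03,0,-0.085,0.003,0.06,0,-0.085,0.003,0.07,0,-0.085,0.003,0.07,0]}}

```text
t: 46.22
eef_pos: [0.4595, -0.2933, 0.1484]
tool_rot: [-3.126, 0.305, 0.002]
force: [0.3, 0.3, -3.6]
gripper_width: 0.269
```

```bash
python3 -c "
from rail import *
plan([*C,.136],-11.1)
"
```

```text
shift frac [ 0.0036 -0.0003  0.0621] twist frac -0.0004 | dist 0.0124 rows 1 | cur ang -11.15 pos [ 0.4595 -0.2933  0.1484] tilt 0.08 F [ 0.3  0.3 -3.6] w 23.7 t 46.22
```

>>> {"method": "step_arm", "body": {"moves": [0.003,0,0.012,0,0.003,0,0.022,0,0.003,0,0.03,0,0.003,0,0.037,0,0.003,0,0.043,0,0.003,0,0.043,0]}}

```text
t: 46.72
eef_pos: [0.4602, -0.2939, 0.1404]
tool_rot: [-3.126, 0.306, 0.001]
force: [0.2, -0.2, -4.0]
gripper_width: 0.274
```

>>> {"method": "step_arm", "body": {"moves": [0,0,0.01,0,0,0,0.01,0]}}

```text
t: 46.88
eef_pos: [0.4607, -0.2944, 0.1394]
tool_rot: [3.126, -0.306, 0.001]
force: [-1.3, 1.0, -0.6]
gripper_width: 0.266
```

>>> {"method": "step_arm", "body": {"moves": [0,0,0.01,0,0,0,0.01,0]}}

```text
t: 47.05
eef_pos: [0.4609, -0.2948, 0.1386]
tool_rot: [3.125, -0.305, 0.002]
force: [-2.9, 1.8, 8.3]
gripper_width: 0.269
```

>>> {"method": "step_arm", "body": {"moves": [0,0,0.01,0,0,0,0.015,0,0,0,0.015,0]}}

```text
t: 47.3
eef_pos: [0.4611, -0.295, 0.1362]
tool_rot: [3.125, -0.305, 0.003]
force: [-4.0, 2.3, 13.0]
gripper_width: 0.266
```

>>> {"method": "step_arm", "body": {"moves": [0,0,0.01,0,0,0,0.015,0,0,0,0.015,0]}}

```text
t: 47.55
eef_pos: [0.4611, -0.2956, 0.1344]
tool_rot: [3.123, -0.305, 0.003]
force: [-7.5, 3.7, 21.9]
gripper_width: 0.267
```

>>> {"method": "step_arm", "body": {"moves": [0,0,0.01,0,0,0,0.015,0,0,0,0.015,0]}}

```text
t: 47.8
eef_pos: [0.4612, -0.2969, 0.1343]
tool_rot: [3.121, -0.304, 0.003]
force: [-14.4, 4.8, 39.9]
gripper_width: 0.264
```

>>> {"method": "step_arm", "body": {"moves": [0,0,0.01,0,0,0,0.01,0,0,0,0.01,0]}}

```text
t: 48.05
eef_pos: [0.4616, -0.2978, 0.1342]
tool_rot: [3.119, -0.303, 0.005]
force: [-18.3, 6.7, 50.0]
gripper_width: 0.268
```

>>> {"method": "step_arm", "body": {"moves": [0,0,-0.05,0,0,0,-0.1,0,0,0,-0.15,0,0,0,-0.15,0,0,-0.15,-0.15,0,0,-0.305,-0.15,0,0,-0.305,-0.15,0,0,-0.305,-0.15,0,0,-0.305,-0.15,0]}}

```text
t: 48.8
eef_pos: [0.4721, -0.234, 0.1551]
tool_rot: [-3.127, 0.304, 0.001]
force: [0.3, 0.2, -5.0]
gripper_width: 0.268
```

```bash
python3 -c "
from rail import *
plan([*(C+.061*uy),.140],-11.1)
chk('side','s28'); chk('top','t28')
"
```

```text
shift frac [-0.0011 -0.0019  0.0753] twist frac -0.0001 | dist 0.0151 rows 1 | cur ang -11.12 pos [ 0.4721 -0.234   0.1551] tilt 0.04 F [ 0.3  0.2 -5. ] w 23.6 t 48.8
side railxy [  0.4 -40. ] size [ 38.5 170.6] ang 0.1 topz 54.3
top railxy [-17.3 -24.3] size [17.2 32.1] ang 39.3 topz 50.2
top railxy [  -4.4 -106.5] size [38.2 31.8] ang 2.3 topz 56.2
```

View pics/s28.png

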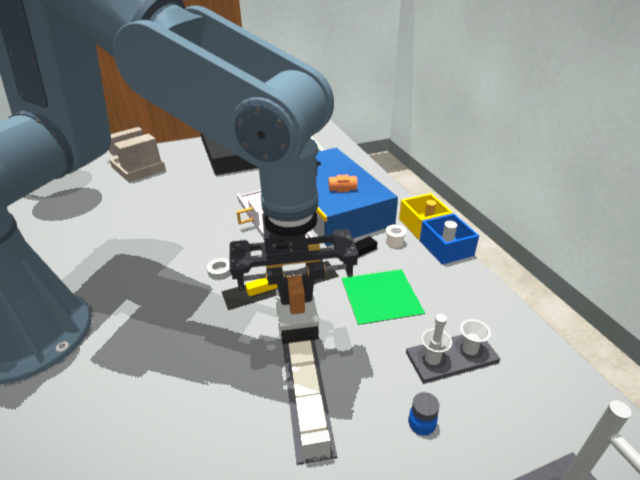

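>>> {"method": "step_arm", "body": {"moves": [0,0,0.03,0,0,0,0.055,0,0,0,0.07,0,0,0,0.08,0,0,0,0.09,0,0,0,0.1,0,0,0,0.11,0,0,0,0.11,0]}}

```text
t: 49.57
eef_pos: [0.4724, -0.2345, 0.1347]
tool_rot: [3.126, -0.305, 0.001]
force: [-3.6, 0.8, 4.0]
gripper_width: 0.264
```

>>> {"method": "step_arm", "body": {"moves": [0,0,0.01,0,0,0,0.015,0,0,0,0.015,0]}}

```text
t: 49.82
eef_pos: [0.4726, -0.2354, 0.1344]
tool_rot: [3.124, -0.305, 0.001]
force: [-10.4, 3.8, 24.0]
gripper_width: 0.266
```

>>> {"method": "step_arm", "body": {"moves": [0,0,0.01,0,0,0,0.015,0,0,0,0.015,0]}}

```text
t: 50.07
eef_pos: [0.4729, -0.2365, 0.1342]
tool_rot: [3.122, -0.303, 0.002]
force: [-18.5, 5.3, 45.5]
gripper_width: 0.263
```

>>> {"method": "step_arm", "body": {"moves": [0,0,-0.05,0,0,0,-0.1,0,0,0,-0.15,0,0,0,-0.15,0,0,0.15,-0.15,0,0,0.3,-0.15,0,0,0.45,-0.15,0,0,0.61,-0.15,0,0,0.61,-0.15,0,0,0.61,-0.15,0]}}

```text
t: 50.9
eef_pos: [0.4478, -0.3552, 0.1567]
tool_rot: [-3.125, 0.31, 0.001]
force: [-0.9, -0.8, -3.8]
gripper_width: 0.269
```

```bash
python3 -c "
from rail import *
plan([*(C-.061*uy),.140],-11.1)
chk('wrist','w29')
"
```

```text
shift frac [ 0.0014 -0.0099  0.0837] twist frac -0.0019 | dist 0.0169 rows 1 | cur ang -11.33 pos [ 0.4478 -0.3552  0.1567] tilt 0.06 F [-0.9 -0.8 -3.8] w 23.7 t 50.9
wrist railxy [ -0.4 -13.4] size [16.8 37.8] ang 89.8 topz 51.8
wrist railxy [-0.6 29.5] size [37.8 53.5] ang 0.1 topz 51.9
wrist railxy [-0.8 77.9] size [28.8 37.8] ang 89.7 topz 51.9
```

View pics/w29.png

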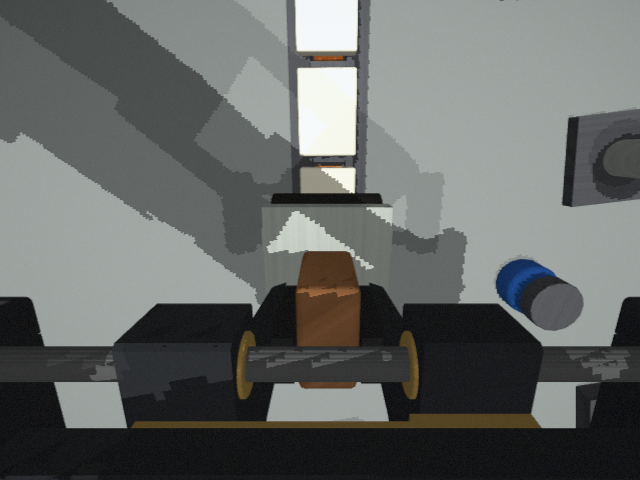

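Pieces 0, 1 and 2 are flush, with their tops at 51.9 mm. Piece 3 is next.

>>> {"method": "step_arm", "body": {"moves": [0,-0.01,0.03,0,0,-0.01,0.055,0,0,-0.01,0.07,0,0,-0.01,0.08,0,0,-0.01,0.09,0,0,-0.01,0.1,0,0,-0.01,0.11,0,0,-0.01,0.12,0]}}

```text
t: 51.62
eef_pos: [0.4493, -0.3526, 0.1352]
tool_rot: [3.125, -0.305, 0.001]
force: [-2.7, 1.4, 6.2]
gripper_width: 0.267
```

>>> {"method": "step_arm", "body": {"moves": [0,0,0.01,0,0,0,0.015,0,0,0,0.015,0]}}

```text
t: 51.87
eef_pos: [0.4493, -0.3536, 0.1344]
tool_rot: [3.123, -0.305, 0.002]
force: [-7.8, 2.8, 19.1]
gripper_width: 0.265
```

>>> {"method": "step_arm", "body": {"moves": [0,0,0.01,0,0,0,0.01,0,0,0,0.01,0]}}

```text
t: 52.12
eef_pos: [0.4494, -0.3546, 0.1343]
tool_rot: [3.121, -0.305, 0.002]
force: [-12.8, 3.9, 28.9]
gripper_width: 0.267
```

>>> {"method": "step_arm", "body": {"moves": [0,-0.04,0,0,0,-0.08,0,0,0,-0.12,0,0,0,-0.16,0,0,0,-0.2,0,0,0,-0.24,0,0,0,-0.28,0,0,0,-0.32,0,0,0,-0.36,0,0,0,-0.4,0,0,0,-0.44,0,0,0,-0.48,0,0,0,-0.52,0,0,0,-0.56,0,0,0,-0.6,0,0,0,-0.64,0,0,0,-0.64,0,0,0,-0.64,0,0,0,-0.64,0]}}

```text
$.moves: bad value
```

```bash
python3 -c "
from rail import *
plan([*(C+.061*uy),.140],-11.1)
chk('side','s30'); chk('top','t30')
"
```

```text
shift frac [-0.0061 -0.6154 -0.0321] twist frac -0.0004 | dist 0.1233 rows 3 | cur ang -11.15 pos [ 0.4494 -0.3546  0.1343] tilt 0.34 F [-12.8   3.9  28.9] w 23.5 t 52.12
side railxy [   1.6 -107.7] size [59.9 33.7] ang 1.5 topz 53.4
side railxy [ 4.3 50.8] size [30.  12.3] ang 4.1 topz 53.5
top railxy [  0.9 -14.3] size [18.6 44.9] ang 79.5 topz 50.9
top railxy [-4.2 28. ] size [38.3 54.5] ang 0.1 topz 51.1
top railxy [-3.7 93.5] size [60.5 40.6] ang 89.6 topz 50.8
```

View pics/s30.png

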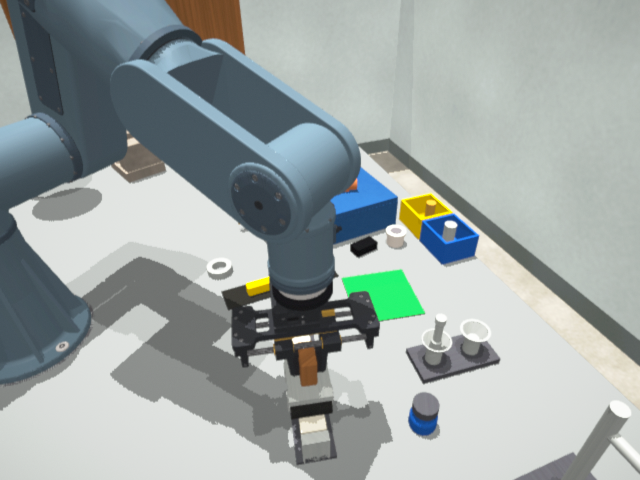

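>>> {"method": "step_arm", "body": {"moves": [0,-0.05,0,0,0,-0.1,0,0,0,-0.15,0,0,0,-0.2,0,0,0,-0.25,0,0,0,-0.3,0,0]}}

```text
t: 52.72
eef_pos: [0.4615, -0.2965, 0.1342]
tool_rot: [3.119, -0.304, 0.005]
force: [-12.4, -1.4, 28.3]
gripper_width: 0.267
```

>>> {"method": "step_arm", "body": {"moves": [0,-0.05,0,0,0,-0.1,0,0,0,-0.15,0,0,0,-0.2,0,0,0,-0.25,0,0,0,-0.3,0,0,0,-0.34,0,0,0,-0.34,0,0,0,-0.34,0,0]}}

```text
t: 53.47
eef_pos: [0.4754, -0.2279, 0.1341]
tool_rot: [3.123, -0.303, 0.006]
force: [-10.7, 4.6, 32.0]
gripper_width: 0.263
```

```bash
python3 -c "
from rail import *
plan([*(C+.061*uy),.140],-11.1)
chk('side','s31')
"
```

```text
shift frac [-0.0114  0.031  -0.0292] twist frac 0.0002 | dist 0.0088 rows 1 | cur ang -11.08 pos [ 0.4754 -0.2279  0.1341] tilt 0.33 F [-10.7   4.6  32. ] w 23.1 t 53.47
side railxy [  0.1 -40.7] size [167.9  59. ] ang 88.7 topz 53.3
```

View pics/s31.png

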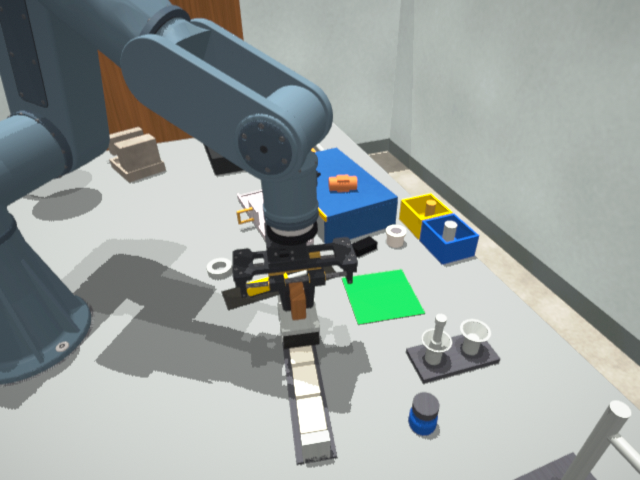

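>>> {"method": "step_arm", "body": {"moves": [0,0,-0.05,0,0,0,-0.15,0,0,0,-0.3,0,0,0.15,-0.45,0,0,0.3,-0.6,0,0,0.5,-0.6,0,0,0.7,-0.6,0,0,0.9,-0.6,0,0,0.9,-0.6,0,0,0.9,-0.6,0]}}

```text
t: 54.35
eef_pos: [0.4378, -0.4048, 0.248]
tool_rot: [-3.126, 0.311, 0.001]
force: [-0.4, 0.3, -5.0]
gripper_width: 0.266
```

```bash
python3 -c "
from rail import *
chk('wrist','w32'); chk('top','t32')
plan([.66,-.18,.22],-11.1)
"
```

```text
wrist railxy [  0.2 -75.4] size [19.8 37.3] ang 89.7 topz 51.9
wrist railxy [ -0.3 -32. ] size [37.5 52.7] ang 0.3 topz 51.8
wrist railxy [-0.4 28.8] size [37.8 54.7] ang 0.2 topz 51.8
wrist railxy [-0.5 68.6] size [11.6 36.9] ang 89.7 topz 51.6
top railxy [ -3.8 -84.6] size [36.7 38.3] ang 88.7 topz 51.0
top railxy [ -3.7 -33.6] size [38.3 54.9] ang 0.6 topz 50.9
top railxy [-4.3 28.1] size [54.6 38.5] ang 90.0 topz 51.3
top railxy [-3.5 93.5] size [60.4 40.3] ang 89.6 topz 51.0
shift frac [ 0.8701 -1.305   0.1412] twist frac -0.0008 | dist 0.315 rows 8 | cur ang -11.2 pos [ 0.4386 -0.4023  0.248 ] tilt 0.1 F [ 0.6 -0.1 -4.1] w 23.6 t 54.45
```

View pics/w32.png

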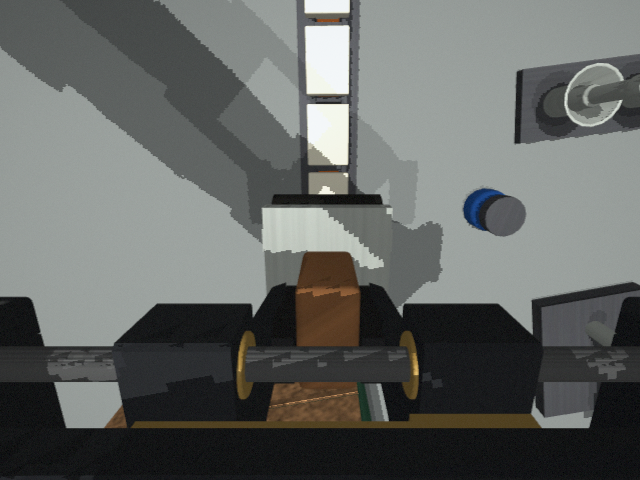

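>>> {"method": "step_arm", "body": {"moves": [0,-0.18,0,0,0.05,-0.36,0,0,0.15,-0.52,0,0,0.25,-0.68,0,0,0.35,-0.84,0,0,0.48,-1,0,0,0.6,-1,0,0]}}

```text
t: 55.03
eef_pos: [0.5975, -0.2216, 0.2489]
tool_rot: [-3.124, 0.294, -0.0]
force: [0.3, 0.2, -4.2]
gripper_width: 0.266
```

```bash
python3 -c "
from rail import *
plan([.676,-.149,.18],-11.1)
"
```

```text
shift frac [ 0.318  -0.4287  0.3459] twist frac 0.0028 | dist 0.1272 rows 4 | cur ang -10.77 pos [ 0.5975 -0.2216  0.2489] tilt 0.22 F [ 0.3  0.2 -4.2] w 23.4 t 55.03
```

>>> {"method": "step_arm", "body": {"moves": [0.1,-0.15,0,0,0.2,-0.3,0,0,0.318,-0.43,0.1,0,0.318,-0.43,0.25,0,0.318,-0.43,0.345,0,0.318,-0.43,0.345,0,0.318,-0.43,0.345,0]}}

```text
t: 55.62
eef_pos: [0.6733, -0.1558, 0.1782]
tool_rot: [-3.126, 0.303, 0.006]
force: [-0.7, 0.7, -3.4]
gripper_width: 0.267
```

```bash
python3 -c "
from rail import *
plan([.677,-.150,.092],-11.1)
d=cap('wrist'); save(d,'w33')
"
```

```text
shift frac [ 0.0142 -0.0316  0.4308] twist frac 0.0003 | dist 0.0864 rows 3 | cur ang -11.06 pos [ 0.6733 -0.1558  0.1782] tilt 0.23 F [-0.7  0.7 -3.4] w 23.5 t 55.62
```

View pics/w33.png

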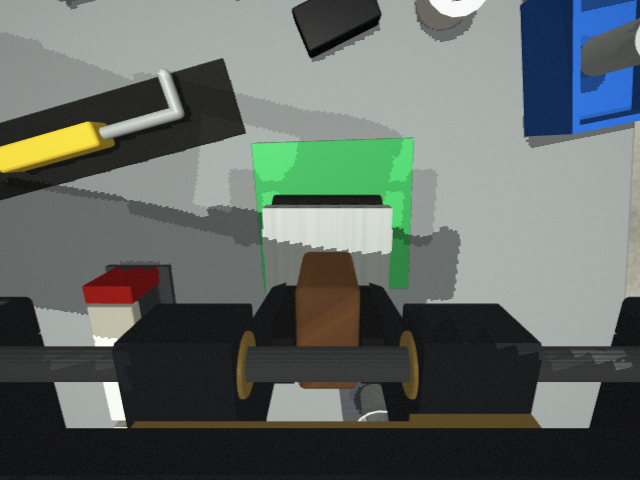

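>>> {"method": "step_arm", "body": {"moves": [0.014,-0.03,0.15,0,0.014,-0.03,0.28,0,0.014,-0.03,0.37,0,0.014,-0.03,0.41,0,0.014,-0.03,0.43,0,0.014,-0.03,0.44,0,0.014,-0.03,0.44,0]}}

```text
t: 56.25
eef_pos: [0.6793, -0.1531, 0.0937]
tool_rot: [3.126, -0.306, 0.004]
force: [-0.4, 0.4, -4.1]
gripper_width: 0.269
```

>>> {"method": "step_arm", "body": {"moves": [0,0,0.007,0,0,0,0.01,0,0,0,0.01,0]}}

```text
t: 56.5
eef_pos: [0.6788, -0.1528, 0.0907]
tool_rot: [3.126, -0.306, 0.002]
force: [-0.0, -0.1, -5.0]
gripper_width: 0.265
```

>>> {"method": "step_arm", "body": {"moves": [0,0,0.008,0,0,0,0.014,0,0,0,0.018,0,0,0,0.018,0]}}

```text
t: 56.83
eef_pos: [0.6785, -0.1526, 0.0866]
tool_rot: [-3.127, 0.306, -0.0]
force: [-1.9, -0.1, -0.1]
gripper_width: 0.268
```

Contact: the 4.5 N roller weight is off the gripper. I'll release it.

>>> {"method": "step_arm", "body": {"moves": [0,0,0,0,0,0,0,0,0,0,0,0,0,0,0,0,0,0,0,0,0,0,-0.1,0,0,0,-0.25,0,0,0,-0.4,0,0,0,-0.55,0,0,0,-0.55,0], "jaw": 0.14}}

```text
t: 57.67
eef_pos: [0.6818, -0.1538, 0.2044]
tool_rot: [3.123, -0.305, 0.018]
force: [0.4, -0.3, 1.3]
gripper_width: 0.572
```

>>> {"method": "step_arm", "body": {"moves": [-0.15,0.1,-0.1,0,-0.3,0.2,-0.2,0,-0.45,0.3,-0.2,0,-0.6,0.35,-0.2,0,-0.75,0.35,-0.2,0,-0.9,0.35,-0.2,0,-0.9,0.35,-0.2,0]}}

```text
t: 58.25
eef_pos: [0.4836, -0.1848, 0.2349]
tool_rot: [-3.125, 0.307, 0.006]
force: [0.4, -0.7, -0.3]
gripper_width: 0.567
```

>>> {"method": "step_arm", "body": {"moves": [0,0.2,0,0,0,0.4,0,0,0,0.6,0,0,0,0.8,0,0,0,0.9,0,0,0,0.9,0,0,0,0.9,0,0]}}

```text
t: 58.83
eef_pos: [0.4532, -0.364, 0.2357]
tool_rot: [-3.126, 0.309, -0.0]
force: [-0.9, 0.6, -0.4]
gripper_width: 0.575
```

```bash
python3 -c "
from rail import *
chk('wrist','w34'); chk('top','t34'); chk('side','s34')
plan([.66,-.18,.22],-11.1)
"; python3 m0.py | grep -A1 -E "roller|pad|yellow handle|mat"
```

```text
wrist railxy [  0.3 -94. ] size [59.7 38.7] ang 89.9 topz 51.9
wrist railxy [ -0.4 -31.7] size [53.6 37.3] ang 89.9 topz 51.8
wrist railxy [-0.4 29.4] size [37.8 53.7] ang 0.2 topz 51.8
wrist railxy [-0.6 88.3] size [37.6 49.3] ang 0.1 topz 51.8
top railxy [ -4.1 -29.3] size [47.5 38.8] ang 89.7 topz 50.9
top railxy [-4.1 28. ] size [54.6 38.4] ang 90.0 topz 50.6
top railxy [-3.6 93.6] size [60.9 39.6] ang 88.8 topz 50.7
side railxy [0.9 0.7] size [251.1  39.5] ang 89.6 topz 53.2
shift frac [ 0.8368 -1.0902  0.08  ] twist frac 0.0 | dist 0.2753 rows 7 | cur ang -11.1 pos [ 0.4538 -0.3618  0.2359] tilt 0.04 F [0.1 1.2 0.8] w 50.2 t 58.98
yellow handle z 0.0254 c [458.8 -42.9] size [90.4 20.9] ang 3.4 
 [[413.0, -35.0], [414.0, -56.0], [505.0, -51.0], [503.0, -30.0]]
--
mat z 0.0021 c [488.9 -38.8] size [248.  58.] ang 3.3 
 [[363.0, -17.0], [367.0, -75.0], [614.0, -61.0], [611.0, -3.0]]
--
pad z 0.0028 c [ 675.9 -150.8] size [138.9 138.4] ang 80.7 
 [[596.0, -208.0], [733.0, -230.0], [755.0, -93.0], [619.0, -71.0]]Traceback (most recent call last):
  File "m0.py", line 19, in <module>
    rect('whitecap',m((0,0,170),(179,40,255),(462,280,480,312)),.052)
    ~~~~^^^^^^^^^^^^^^^^^^^^^^^^^^^^^^^^^^^^^^^^^^^^^^^^^^^^^^^^^^^^^
  File "m0.py", line 6, in rect
    cs=cv2.findContours(a,cv2.RETR_EXTERNAL,cv2.CHAIN_APPROX_NONE)[0]; c=max(cs,key=cv2.contourArea)[:,0]
                                                                         ~~~^^^^^^^^^^^^^^^^^^^^^^^^
ValueError: max() iterable argument is empty
```

View pics/t34.png

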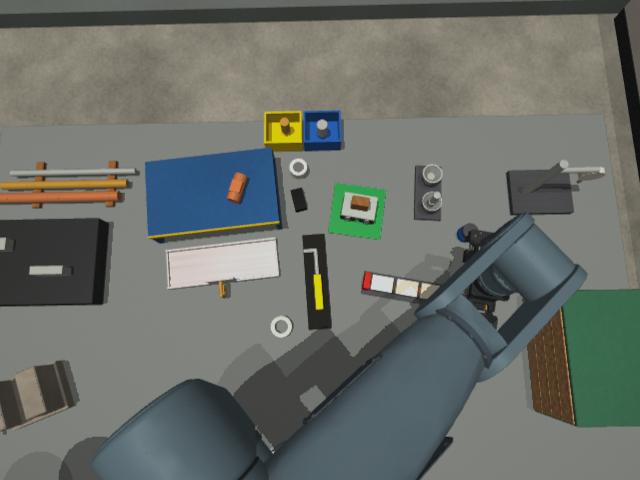

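View pics/s34.png

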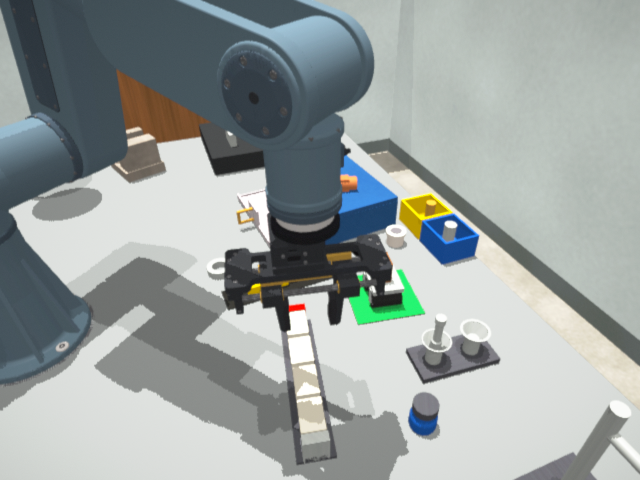

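```bash
python3 -c "
from h import *
d=cap('top');P=cloud(d); a=((P[:,:,2]>.094)&(P[:,:,2]<.112)).astype(np.uint8); a[:,:330]=0;a[:,390:]=0;a[:180]=0;a[240:]=0
print(a.sum(), np.nanmean(P[a>0],0)); print(np.abs(ctrl.sense()['qvel']).max())
print(ctrl.sign_off())"
```

```text
174 [ 0.6728718  -0.15334956  0.10201031]
0.0027880043072089854
the job is handed in; nothing more can be done
None
```

I finished every step of the task and handed the job in at about 59 s of the 210 s allowed; no verdict was reported.

**What I did**
- **Tray:** I hooked the tray's brass eye with the rod, drew the tray out and laid the rod back on its mat. After the draw, its position read about 175 mm.
- **Strip pieces:** All four pieces went stem down into the four rail pockets. They stood at their raised height (tops about 56.7 mm), so the fingers did not press them home.
- **Roller:** I used it on the pieces in three presses, then rolled it about 128 mm along the rail at roughly 30 N and set it down on the green pad. I lowered it onto the raised pieces instead of rolling up onto them, because their 5 mm step might have pushed them along the rail.

**Last checks**
- **Pieces:** All four tops were at 51.8–51.9 mm (flush is 52 mm), straight to 0.2° and within about 0.6 mm of the rail's centre line in the wrist camera. The top camera puts them about 4 mm to one side; it has the same offset for other objects, so I trusted the wrist view.
- **Rod:** It lies flat on the mat, with the handle centre about 30 mm along and 3 mm across from the mat's centre.
- **Roller:** It stands on the pad, about 4 mm from the pad's centre.
- **Tray and bystanders:** The tray is still out, and the bystanders look unmoved in the last pictures; I did not measure them.

**Not checked or rejected:** I took the drum turn from the distance rolled, since it cannot be read directly. One rolling command was refused as malformed, so I sent it again as two shorter ones.

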